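Pack the table set into the gift tray at the ceramics stall

ROBOT

A 6-joint arm with a two-finger parallel gripper is mounted at the origin on the work surface. World frame = base frame: x ahead of the robot, y to its left, z up, the work surface at z = 0. Lengths are in m, angles in rad, forces in N, time in s.
With the tool pointing down it reaches from about 0.375 to 0.975 m from the base axis. Payload 3.8 kg.
Tool frame: the origin (TCP) lies between the finger pads; the fingertips stand 22 mm ahead of it and the grasp point (between the pads) lies 3 mm ahead of it (bot.finger_overhang is the distance from the TCP to the fingertips, in m); x points along the fingers, y is the direction in which the jaws open and shut, and the axes are right-handed (so a half turn about x gives the same grasp; the last joint's range is limited). The gripper opens to 85 mm and grips with 20 to 120 N. Pads are 22 mm wide; open, the fingers measure 114 mm over their backs; the gripper's body (76 mm by 85 mm) begins 54 mm behind the grasp point. The pads swing forward as they close: fully open they stand 13 mm farther back than shut.
Start: joints at [-1.238, 0.264, 1.604, -0, 1.274, -0.037], TCP at [0.244, -0.629, 0.253] pointing down, gripper open.
Joint ranges: [-2.63, 2.63], [-0.94, 2.18], [0.31, 2.57], [-1.31, 4.45], [0, 2.66], [-2.55, 2.55]. Speed limits (rad/s): [2.57, 2.57, 3.14, 3.14, 3.14, 3.14].

INTERFACE

Orientations are given as a rotation vector (axis times angle).
In Python, from workcell import bot gives the robot as it stands. The module is installed in compiled form; this text tells all that it offers.
- The arm moves only by the tool arm_command, never from a script. Its argument "series" is a list that holds one entry, the list of rows, each a list of 7 numbers: the turn, a rotation vector about the tool's x, y, z in rad, then the shift along the tool's x, y, z in cm, then the opening, from 0 (shut) to 1 (fully open). In form: [[[rx, ry, rz, x, y, z, grip], ...]]. A call has 1 to 10 rows; each row shifts and turns the pose as measured when the row begins, along the tool's axes as they then stand; what a row does not reach is not made up. A row lasts 1/10 s, in which the tool goes at most 50 mm and 8.59 degrees, less where a joint would pass 70% of its speed; a pose out of reach is approached as far as the arm can. A call is refused whole if a number of a shift passes 5 or a number of a turn 0.15, either way. A call with a gripper value outside its range is refused whole. The fingers move at their own pace and stop on an object; "newtons" is the grip in N (left out, the last holds). Time passes only in rows, so rows that do not move let the fingers close. It gives the time, the measured TCP pose, the force and the opening at its end, in the units of the state.
- bot.read_state(): the state, without advancing time (a new reading comes with each control period).
- bot.read_camera(name): name is "side" or "top" or "wrist"; returns (picture, depth): 400x640x3 uint8, blue, green, red; 400x640 float32, m along the optical axis (not along the pixel's ray), 0 where there is no reading.
- bot.camera_info(name): a dict with "K" (3x3 intrinsics, pixels), "extrinsics" (4x4, takes a point from camera to world coordinates). Camera axes: x right, y down, z forward; pixel columns grow to the right and rows downward; lengths in m; the calibration is good to about 2 mm. The wrist camera is an equidistant fisheye: a pixel r from the principal point sees the ray r / f radians off the axis. A picture is of the moment at which its call begins: read the wrist's pose just before it. camera_info takes no time and is no camera call; for the wrist camera it gives the pose at the moment of the call.
- bot.finish_job(): hands the job in, once; it reports no verdict.
The state is a dict: "time": time; "q": joint angles; "joint_vel": joint speeds; "joint_torque": joint torques, N m; "tool_pos": TCP position; "tcp_rot": TCP orientation; "wrist_force": force on the tool from outside, world axes, zero at the start; "torque": the same for the moment, N m; "width": opening from 0.0 (shut) to 1.0 (fully open).
Only numpy, scipy, OpenCV 4.12 (cv2) and the standard library are available. Lean on these libraries where they do the work, as an engineer would, in place of code of your own. Each camera call takes 0.05 s, during which the arm holds its last target.

TASK

Pack the customer's four-piece table set into the wooden gift tray: the jug with the loop handle, the pot filled with toothpicks, the square-footed candlestick and the oblong sugar-sachet holder, each set down gently and upright, fully seated in the cardboard nest that is cut to the shape and size of its own foot. The bud vase without a handle and the empty little pot look much the same but are not part of the order: leave them standing where they are.

Things in the scene. Friction and masses are not known exactly. Their poses are not given: they have to be found in the camera images.
- jug_mid (a point): loose ceramic jug (0.26 kg), red below, bare brown clay above: belly 70 mm wide, round foot 56 mm, short neck, over it a rigid loop handle in the jug's own x-z plane, 71 mm wide. The loop's top is a straight flat bar, 42 mm along x, 12 mm across y, 112 to 126 mm above the foot: pinch it across y. A spout points to -y, 49 mm out, 77 mm high. Point on the axis, 63 mm above the foot; z up
- picks_mid (a point): loose small waisted ceramic pot filled with wooden toothpicks (0.10 kg), red-glazed below and bare brown clay above: round foot 40 mm, waist 30 mm, straight round cup 42 mm in diameter from 40 to 62 mm above the foot (good to grip), toothpicks standing out of it to 80 mm. The point is on the axis, 31 mm above the foot; z up
- candlestick_mid (a point): loose ceramic candlestick without a candle (0.20 kg): square foot 50 x 50 mm, 10 mm thick, sides along its own x and y; slim red stem; round brown clay socket at the top, a straight cylinder 30 mm in diameter from 84 to 110 mm above the foot (good to grip). The point is on the axis, 55 mm above the foot; z up
- sachets_mid (a point): loose oblong ceramic sugar-sachet holder (0.20 kg), an empty open-topped red box with brown rim: 70 mm along its own x, 44 mm along y, 64 mm high, walls 5 mm; grip it across the 44 mm. The point is at its centre, 32 mm above the foot; z up
- nest_round_large: fixed cardboard nest, 100 x 100 x 22 mm, one of four filling the shallow wooden gift tray two by two; a large round cut-out 72 mm in diameter, for the jug's foot, 16 mm deep, floored with thin grey felt. Origin at the centre of its underside, z up; above the origin: floor of the cut-out, where the piece stands, 6 mm; nest's top 22 mm; tray's rim 26 mm
- nest_round_small: fixed cardboard nest, 100 x 100 x 22 mm, one of four filling the shallow wooden gift tray two by two; a small round cut-out 58 mm in diameter, for the toothpick pot's foot, 16 mm deep, floored with thin grey felt. Origin at the centre of its underside, z up; above the origin: floor of the cut-out, where the piece stands, 6 mm; nest's top 22 mm; tray's rim 26 mm
- nest_square: fixed cardboard nest, 100 x 100 x 22 mm, one of four filling the shallow wooden gift tray two by two; a square cut-out 66 x 66 mm, sides along the nest's x and y, for the candlestick's foot, 16 mm deep, floored with thin grey felt. Origin at the centre of its underside, z up; above the origin: floor of the cut-out, where the piece stands, 6 mm; nest's top 22 mm; tray's rim 26 mm
- nest_oblong: fixed cardboard nest, 100 x 100 x 22 mm, one of four filling the shallow wooden gift tray two by two; an oblong cut-out 86 mm along the nest's x and 60 mm along its y, for the sachet holder, 16 mm deep, floored with thin grey felt. Origin at the centre of its underside, z up; above the origin: floor of the cut-out, where the piece stands, 6 mm; nest's top 22 mm; tray's rim 26 mm
- vase_mid (a point): look-alike, not to be touched: loose bud vase with the same belly and foot as the jug (red-glazed below and bare brown clay above) but no handle and no spout, a slim open neck flaring to 38 mm, 104 mm high. The point is on the axis, 52 mm above the foot
- pot_mid (a point): look-alike, not to be touched: the same waisted pot as the toothpick pot, 62 mm high, 42 mm across, but empty, with no toothpicks. The point is on the axis, 31 mm above the foot

How it is judged:
At the end, for the whole second after the job is handed in: Each piece stands in its own nest: axis within 14 mm of the nest's centre, foot at most 4 mm above the floor of the cut-out, upright within 0.12 rad, released and at rest (under 0.02 m/s). The bud vase and the empty pot stand upright within 30 mm of where they stood (horizontal distance between jug_mid and nest_round_large below 0.014 m and z of jug_mid in the frame of nest_round_large below 0.073 m and angle between each of jug_mid, picks_mid, candlestick_mid, sachets_mid, vase_mid, pot_mid's own z axis and vertical below 0.12 rad and linear speed of each of jug, picks, candlestick, sachets below 0.02 m/s and horizontal distance between picks_mid and nest_round_small below 0.014 m and z of picks_mid in the frame of nest_round_small below 0.041 m and horizontal distance between candlestick_mid and nest_square below 0.014 m and z of candlestick_mid in the frame of nest_square below 0.065 m and horizontal distance between sachets_mid and nest_oblong below 0.014 m and z of sachets_mid in the frame of nest_oblong below 0.042 m and distance of each of vase_mid, pot_mid from where it was at the start of the episode below 0.03 m); the robot touches nothing.
It fails at once if a piece of the set is dropped: it falls free of the fingers faster than 0.5 m/s (a fall of about 13 mm) ((contact force between jug and the fingers below 0.05 N and linear speed of jug above 0.5 m/s) or (contact force between picks and the fingers below 0.05 N and linear speed of picks above 0.5 m/s) or (contact force between candlestick and the fingers below 0.05 N and linear speed of candlestick above 0.5 m/s) or (contact force between sachets and the fingers below 0.05 N and linear speed of sachets above 0.5 m/s)).
It fails at once if the bud vase is moved more than 30 mm or knocked over (distance of vase_mid from where it was at the start of the episode above 0.03 m or angle between vase_mid's own z axis and vertical above 0.5 rad).
It fails at once if the empty pot is moved more than 30 mm or knocked over (distance of pot_mid from where it was at the start of the episode above 0.03 m or angle between pot_mid's own z axis and vertical above 0.5 rad).
It also fails if it takes over 120 s, if anything falls off the work surface, if the arm or the gripper's body presses on something with over 40 N, if the wrist force passes 120 N, or if a joint passes its speed limit or range.

## Working session

There is one attempt and no reset: what is moved stays moved. The work goes in short steps, Python scripts to look and compute and a tool call to move; the robot and the scene stay as the last step left them, time stands still between calls to the robot, and variables do not carry over. Pictures are saved under pics/ and viewed, and the job is handed in when it is done.

Besides the shell and the picture viewer there is one more tool, called after "Call:" as name(argument=value, ...), one argument or row to a line, values as JSON. arm_command: Moves the arm, as the interface text tells. Its arguments: {"type":"object","properties":{"series":{"type":"array"},"newtons":{"type":"number"}},"required":["series"]}

```bash
mkdir -p pics; python3 - <<'E'
from workcell import bot
import cv2,numpy as np
s=bot.read_state(); print(s)
for n in ("top","side","wrist"):
    p,d=bot.read_camera(n); i=bot.camera_info(n)
    cv2.imwrite(f"pics/{n}0.png",p); np.savez(f"{n}0.npz",p=p,d=d,K=i["K"],E=i["extrinsics"])
    print(n,np.round(i["K"],1).tolist(),np.round(i["extrinsics"],3).tolist())
E
```

```text
{'time': 0.0, 'q': array([-1.23788732e+00,  2.64752941e-01,  1.60534449e+00,  4.24971175e-05,
        1.27368215e+00, -3.68770180e-02]), 'joint_vel': array([ 1.74086368e-05,  8.14500334e-04, -1.87628223e-03,  1.26577202e-03,
       -4.76665139e-04,  2.70175718e-04]), 'joint_torque': array([ 1.31286055e-03, -5.15103436e+01, -3.67313540e+01, -3.24504290e-04,
        1.27780612e-02,  1.51359143e-05]), 'tool_pos': array([ 0.24376471, -0.62873839,  0.25197804]), 'tcp_rot': array([ 2.02009056,  0.38008605, -2.02067089]), 'wrist_force': array([ 0.23246382, -0.58565252,  0.27058398]), 'torque': array([ 0.04570174, -0.02573104,  0.04560417]), 'width': 0.9983813382185154}
top [[415.5, 0.0, 312.6], [0.0, 415.5, 200.9], [0.0, 0.0, 1.0]] [[0.019, -0.984, 0.177, 0.376], [-1.0, -0.017, 0.013, -0.025], [-0.01, -0.178, -0.984, 0.971], [0.0, 0.0, 0.0, 1.0]]
side [[419.6, 0.0, 319.1], [0.0, 419.6, 199.1], [0.0, 0.0, 1.0]] [[-0.93, -0.206, 0.304, 0.218], [-0.368, 0.507, -0.779, 0.84], [0.006, -0.837, -0.548, 0.691], [0.0, 0.0, 0.0, 1.0]]
wrist [[309.7, 0.0, 315.1], [0.0, 309.7, 198.5], [0.0, 0.0, 1.0]] [[0.362, -0.884, -0.294, 0.32], [-0.932, -0.344, -0.113, -0.6], [-0.002, 0.315, -0.949, 0.373], [0.0, 0.0, 0.0, 1.0]]
```

View pics/top0.png

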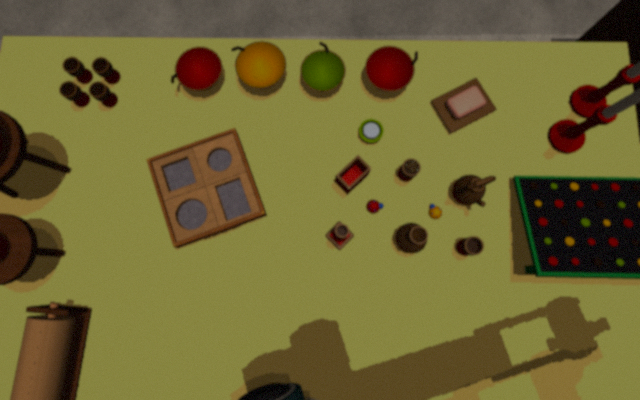

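View pics/side0.png

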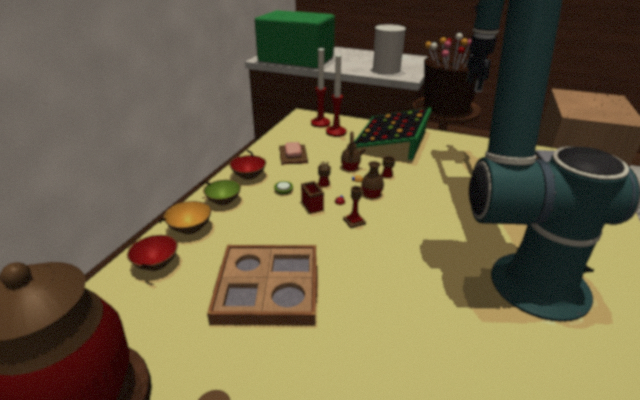

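View pics/wrist0.png

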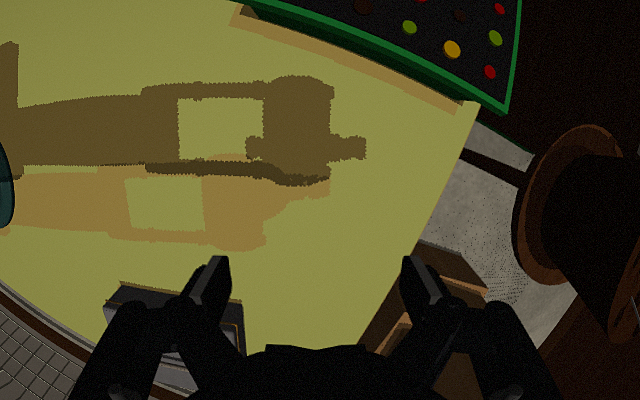

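```bash
python3 - <<'E'
import cv2,numpy as np
p=np.load("top0.npz")["p"]
g=lambda a:np.uint8(255*(a/255.)**0.6)
c=cv2.resize(g(p[130:270,320:520]),None,fx=4,fy=4,interpolation=cv2.INTER_CUBIC); cv2.imwrite("pics/topA.png",c)
c=cv2.resize(g(p[120:255,140:275]),None,fx=4,fy=4,interpolation=cv2.INTER_CUBIC); cv2.imwrite("pics/topB.png",c)
p=np.load("side0.npz")["p"]
c=cv2.resize(g(p[120:240,270:420]),None,fx=5,fy=5,interpolation=cv2.INTER_CUBIC); cv2.imwrite("pics/sideA.png",c)
E
```

```text
(no output)
```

View pics/topA.png

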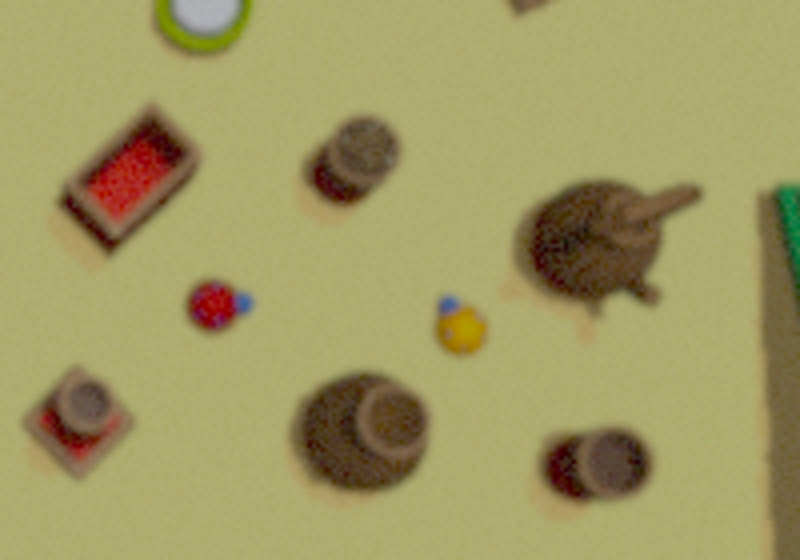

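View pics/topB.png

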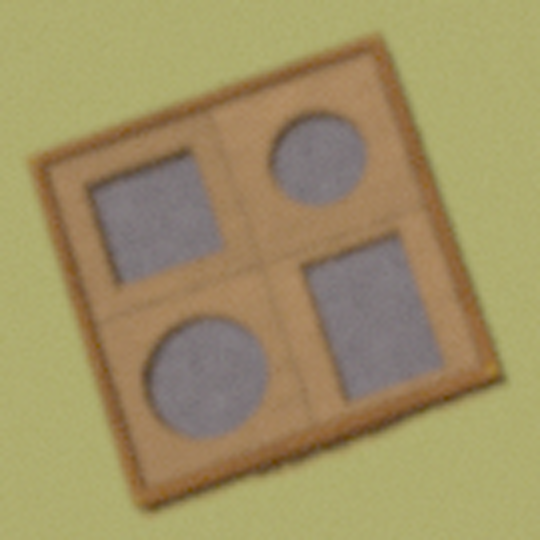

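View pics/sideA.png

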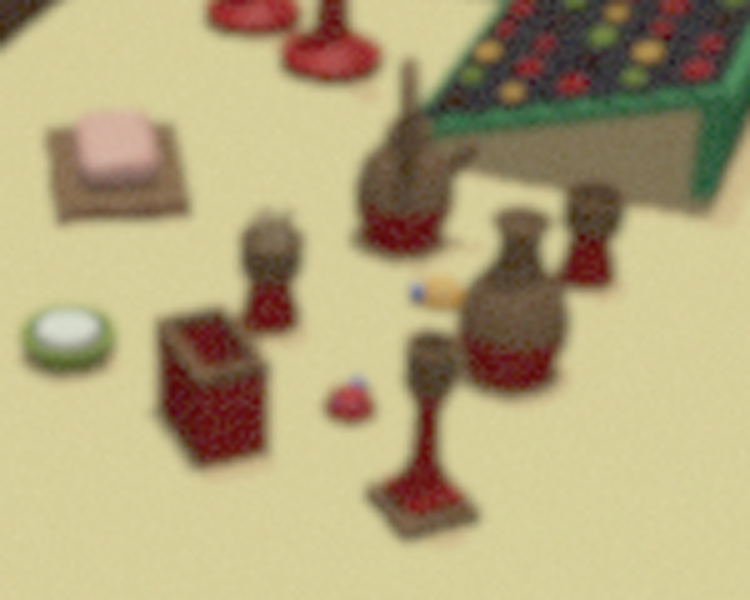

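```bash
cat > h.py <<'E'
import cv2,numpy as np
def load(n):
    z=np.load(n); return z["p"],z["d"],z["K"],z["E"]
def cloud(d,K,E):
    v,u=np.mgrid[:d.shape[0],:d.shape[1]]
    c=np.stack([(u-K[0,2])/K[0,0]*d,(v-K[1,2])/K[1,1]*d,d,np.ones_like(d)],-1)
    return (c@E.T)[...,:3]
def proj(P,K,E):
    c=(np.linalg.inv(E)@np.append(P,1))[:3]; return (K@c/c[2])[:2]
def ray(u,v,z,K,E):
    r=E[:3,:3]@np.array([(u-K[0,2])/K[0,0],(v-K[1,2])/K[1,1],1]); o=E[:3,3]
    return o+r*(z-o[2])/r[2]
E
python3 - <<'E'
from h import *
p,d,K,E=load("top0.npz"); X=cloud(d,K,E)
tab=X[60:260,280:330]; 
m=(d>0); Z=X[...,2]
print("table z",np.median(Z[100:140,300:350]),Z[100:140,300:350].std())
mask=((Z>0.012)&m).astype(np.uint8); mask[:130]=0; mask[265:]=0; mask[:,:320]=0; mask[:,505:]=0
n,l,st,c=cv2.connectedComponentsWithStats(mask)
for i in range(1,n):
    if st[i,4]<25: continue
    P=X[l==i]; 
    print(i,st[i],"max z",np.percentile(P[:,2],98).round(4))
    for a,b in ((.015,.04),(.04,.07),(.07,.09),(.09,.15)):
        Q=P[(P[:,2]>a)&(P[:,2]<b)]
        if len(Q)>5: print("   ",a,len(Q),Q.min(0).round(4),Q.max(0).round(4),Q.mean(0).round(4))
# tray
Q=X[130:245,150:265]; print("tray z percentiles",np.percentile(Q[...,2],[5,20,35,50,65,80,95]).round(4))
E
```

```text
table z -0.00039410118526977955 0.05313838791203076
1 [359 130  25  13 209] max z 0.0233
    0.015 177 [ 0.6931 -0.1779  0.015 ] [ 0.724  -0.1202  0.0242] [ 0.7117 -0.1486  0.0191]
3 [335 155  36  39 506] max z 0.0666
    0.015 138 [ 0.5683 -0.1416  0.0159] [ 0.6418 -0.0632  0.0395] [ 0.6073 -0.1011  0.0278]
    0.04 353 [ 0.5689 -0.1413  0.0404] [ 0.6467 -0.0621  0.0681] [ 0.6084 -0.1018  0.0597]
4 [399 158  22  22 343] max z 0.0795
    0.015 23 [ 0.6045 -0.2406  0.015 ] [ 0.6228 -0.2126  0.039 ] [ 0.6114 -0.224   0.0195]
    0.04 262 [ 0.6014 -0.2535  0.04  ] [ 0.6428 -0.2113  0.0699] [ 0.6209 -0.2309  0.055 ]
    0.07 46 [ 0.6094 -0.2447  0.07  ] [ 0.6335 -0.2182  0.0814] [ 0.6217 -0.2327  0.0761]
5 [453 174  43  33 917] max z 0.1268
    0.015 85 [ 0.5451 -0.3742  0.0173] [ 0.6103 -0.3338  0.04  ] [ 0.5659 -0.3464  0.0334]
    0.04 461 [ 0.537  -0.3995  0.0401] [ 0.6116 -0.3344  0.07  ] [ 0.5717 -0.36    0.0577]
    0.07 178 [ 0.5336 -0.399   0.07  ] [ 0.5976 -0.3363  0.0888] [ 0.5696 -0.3687  0.0779]
    0.09 192 [ 0.5638 -0.3986  0.0906] [ 0.5927 -0.3369  0.1298] [ 0.576  -0.361
[... 572 characters left out ...]
2]
9 [395 222  33  31 787] max z 0.1051
    0.015 62 [ 0.4324 -0.2675  0.0206] [ 0.5001 -0.2009  0.0398] [ 0.4597 -0.2127  0.0345]
    0.04 416 [ 0.4322 -0.2631  0.0401] [ 0.4994 -0.2023  0.0699] [ 0.4604 -0.224   0.0572]
    0.07 120 [ 0.4477 -0.2464  0.07  ] [ 0.4823 -0.2144  0.0898] [ 0.4645 -0.2308  0.0809]
    0.09 189 [ 0.4475 -0.2532  0.0901] [ 0.4831 -0.217   0.1074] [ 0.4666 -0.2375  0.1   ]
12 [458 236  26  19 403] max z 0.0639
    0.015 34 [ 0.4335 -0.3589  0.0151] [ 0.4657 -0.345   0.0394] [ 0.447  -0.3512  0.0204]
    0.04 348 [ 0.4291 -0.3857  0.0401] [ 0.4691 -0.3433  0.0663] [ 0.4495 -0.3654  0.0515]
tray z percentiles [-0.0026 -0.0002  0.0119  0.0157  0.028   0.0299  0.0333]
```

```bash
python3 - <<'E'
from h import *
p,d,K,E=load("top0.npz"); X=cloud(d,K,E); Z=X[...,2]
def sel(c0,c1,r0,r1,z0,z1):
    m=np.zeros(Z.shape,bool); m[r0:r1,c0:c1]=True
    return m&(Z>z0)&(Z<z1)
def mar(Q,name):
    r=cv2.minAreaRect((Q[:,:2]*1000).astype(np.float32)); print(name,len(Q),"c",np.round(r[0],1),"size",np.round(r[1],1),"ang",round(r[2],1),"z",np.percentile(Q[:,2],[10,50,90]).round(4)); return r
mar(X[sel(330,375,150,198,.055,.08)],"sach rim")
mar(X[sel(330,375,150,198,.01,.08)],"sach all")
mar(X[sel(450,500,170,210,.113,.14)],"jug bar")
mar(X[sel(450,500,170,210,.05,.07)],"jug belly")
Q=X[sel(450,500,170,210,.068,.088)];mar(Q,"jug spout band")
mar(X[sel(325,355,220,248,.1,.13)],"cand top")
mar(X[sel(325,355,220,248,.084,.13)],"cand socket")
Q=X[sel(325,355,220,248,.0055,.02)];r=mar(Q,"cand foot");print(cv2.boxPoints(r).round(1).tolist())
mar(X[sel(396,424,155,184,.045,.068)],"picks cup")
mar(X[sel(396,424,155,184,.06,.1)],"picks top")
mar(X[sel(455,486,232,260,.05,.068)],"pot top")
mar(X[sel(390,432,218,256,.095,.12)],"vase top")
# tray
hsv=cv2.cvtColor(p,cv2.COLOR_BGR2HSV)
R=X[sel(145,270,125,250,.018,.05)]; mar(R,"tray top")
g=((hsv[...,1]<60)&(hsv[...,2]>50)).astype(np.uint8); g[:125]=0;g[250:]=0;g[:,:145]=0;g[:,270:]=0
g=cv2.morphologyEx(g,cv2.MORPH_OPEN,np.ones((3,3)))
n,l,st,c=cv2.connectedComponentsWithStats(g)
for i in range(1,n):
    if st[i,4]<60: continue
    Q=X[l==i]; r=mar(Q,"felt %s"%c[i].round(1)); print("   box",cv2.boxPoints(r).round(1).tolist(),"mean",(Q.mean(0)*1000).round(1))
E
```

```text
sach rim 269 c [ 608.7 -102.2] size [44.4 70.5] ang 44.3 z [0.0598 0.0639 0.066 ]
sach all 515 c [ 608.5 -102. ] size [44.4 71. ] ang 44.4 z [0.0201 0.0567 0.0654]
jug bar 154 c [ 579.  -368.3] size [12.1 60. ] ang 19.7 z [0.1157 0.1243 0.1271]
jug belly 363 c [ 578.4 -368.5] size [61.8 60.8] ang 60.4 z [0.0543 0.0611 0.0681]
jug spout band 214 c [ 570.7 -374.4] size [62.3 51.6] ang 54.3 z [0.069  0.075  0.0844]
cand top 80 c [471.2 -74.9] size [27.9 28.3] ang 44.9 z [0.1053 0.1092 0.1112]
cand socket 168 c [471.1 -74.8] size [27.9 28.5] ang 45.6 z [0.0889 0.0957 0.1103]
cand foot 229 c [470.6 -74.9] size [49.  49.6] ang 46.3 z [0.0078 0.0104 0.0178]
[[435.70001220703125, -75.5], [471.6000061035156, -109.80000305175781], [505.5, -74.4000015258789], [469.6000061035156, -40.099998474121094]]
picks cup 209 c [ 621.9 -231.8] size [40.7 40.2] ang 28.6 z [0.048  0.0598 0.0634]
picks top 150 c [ 622.4 -232.4] size [39.4 41. ] ang 68.1 z [0.0606 0.0631 0.0778]
pot top 162 c [ 448.9 -364.4] size [42.3 39.9] ang 87.0 z [0.0531 0.0604 0.0634]
vase top 155 c [ 465.5 -235.7] size [36.  35.9] ang 
[... 461 characters left out ...]
box [[318.5, 23.5], [376.20001220703125, -25.299999237060547], [660.7999877929688, 311.1000061035156], [603.0999755859375, 359.8999938964844]] mean [607.  305.9  14.9]
felt [233.2 199.3] 790 c [467.7 103.1] size [306.5  74.4] ang 40.9 z [0.0114 0.0138 0.0158]
   box [[327.5, 30.899999618530273], [376.20001220703125, -25.299999237060547], [608.0, 175.1999969482422], [559.2999877929688, 231.5]] mean [548.4 172.8  19.8]
felt [191.8 214.1] 614 c [451.8 136.6] size [357.5  65. ] ang 65.3 z [0.0113 0.0136 0.0158]
   box [[347.70001220703125, -12.199999809265137], [406.70001220703125, -39.400001525878906], [555.9000244140625, 285.5], [496.79998779296875, 312.6000061035156]] mean [512.3 268.6  15.1]
```

```bash
python3 - <<'E'
from h import *
p,d,K,E=load("top0.npz"); X=cloud(d,K,E); Z=X[...,2]
m=((Z>.02)&(Z<.045)&(d>0)); w=np.zeros_like(m); w[125:252,143:272]=1; m&=w
n,l,st,c=cv2.connectedComponentsWithStats(m.astype(np.uint8)); i=1+np.argmax(st[1:,4]); 
Q=X[l==i]; 
for nm,S in(("top",Q),("rimonly",Q[Q[:,2]>.0325])):
    r=cv2.minAreaRect((S[:,:2]*1000).astype(np.float32)); print(nm,len(S),r)
print(np.histogram(Q[:,2],20))
# colour outline
c0=np.array([*Q[:,:2].mean(0)]);print(c0)
hsv=cv2.cvtColor(p,cv2.COLOR_BGR2HSV)
g=((hsv[...,1]<60)&(hsv[...,2]>50)&w).astype(np.uint8)
g=cv2.morphologyEx(g,cv2.MORPH_OPEN,np.ones((3,3)))
n,l,st,c=cv2.connectedComponentsWithStats(g)
for i in range(1,n):
    if st[i,4]<60: continue
    v,u=np.nonzero((l==i))
    for z in (.0135,.0295):
        P=np.array([ray(a,b,z,K,E)[:2]*1000 for a,b in zip(u,v)]); r=cv2.minAreaRect(P.astype(np.float32)); print(c[i].round(),z,"mean",P.mean(0).round(1),"mar",np.round(r[0],1),np.round(r[1],1),round(r[2],1))
    q=(l==i)&(d>0)&(Z<.016)&(Z>.005);print("  floor z",np.median(Z[q]))
print("table near tray",np.median(Z[150:240,275:320]))
E
```

```text
top 6220 ((577.380859375, 238.47021484375), (227.68260192871094, 220.65103149414062), 21.616369247436523)
rimonly 962 ((577.771728515625, 238.55345153808594), (220.78883361816406, 220.43138122558594), 21.582942962646484)
(array([  35,   37,   45,   56,   81,  153,  308,  657,  914, 1016,  905,
        646,  447,  388,  256,  173,   71,   25,    5,    2]), array([0.02000267, 0.02097084, 0.021939  , 0.02290717, 0.02387533,
       0.02484349, 0.02581166, 0.02677982, 0.02774799, 0.02871615,
       0.02968432, 0.03065248, 0.03162064, 0.03258881, 0.03355697,
       0.03452514, 0.0354933 , 0.03646147, 0.03742963, 0.0383978 ,
       0.03936596]))
[0.57794922 0.23992926]
[220. 160.] 0.0135 mean [644.8 211.9] mar [644.2 212.1] [49.4 50.4] 0.9
[220. 160.] 0.0295 mean [640.3 207.9] mar [639.8 208.1] [48.6 49.6] 0.9
  floor z 0.013405371755876194
[179. 174.] 0.0135 mean [607.3 306.4] mar [607.5 307. ] [59.6 60.9] 21.7
[179. 174.] 0.0295 mean [603.4 300.9] mar [603.7 301.4] [58.6 59.9] 21.7
  floor z 0.013328383205534755
[233. 199.] 0.0135 mean [549.5 174.1] mar [550.  174.2] [80.3 55.3] 21.3
[233. 199.] 0.0295 mean [546.6 170.8] mar [547.1 170.8] [79.  54.4] 21.3
  floor z 0.013626936679073998
[192. 214.] 0.0135 mean [512.5 269.1] mar [511.8 269.7] [63.7 63.7] 1.0
[192. 214.] 0.0295 mean [510.2 264.2] mar [509.5 264.8] [62.6 62.6] 1.0
  floor z 0.013396548421033327
table near tray -0.0005069595887964851
```

```bash
cat > plan.py <<'E'
# usage: plan.py x y z yawdeg nrows   (mm) : current pose -> target, rows in tool axes (cm, rad)
import sys,numpy as np
from scipy.spatial.transform import Rotation as R
from workcell import bot
s=bot.read_state(); p=s["tool_pos"]; M=R.from_rotvec(s["tcp_rot"]); m=M.as_matrix()
print("t",round(s["time"],2),"tcp",(p*1000).round(1),"yaw",np.degrees(np.arctan2(m[1,1],m[0,1])).round(2),"tilt",np.degrees(np.arccos(-m[2,0])).round(2),"w",round(s["width"],3),"F",s["wrist_force"].round(1),"q",s["q"].round(2))
if len(sys.argv)>1:
    x,y,z,yaw=map(float,sys.argv[1:5]); n=int(sys.argv[5])
    a=np.radians(yaw); c,sn=np.cos(a),np.sin(a)
    T=R.from_matrix(np.array([[0,c,sn],[0,sn,-c],[-1,0,0]]))
    dv=(np.array([x,y,z])/1000-p)
    rv=(M.inv()*T).as_rotvec(); print("total shift tool cm",(M.inv().apply(dv)*100).round(2),"turn",rv.round(3))
    for k in range(n):
        Mk=M*R.from_rotvec(rv*k/n)
        print("[%s],"%",".join("%.2f"%v for v in [*(rv/n),*(Mk.inv().apply(dv/n)*100)]))
E
python3 plan.py 608.6 -102 250 44.3 10
```

```text
t 0.15 tcp [ 243.8 -628.9  252.2] yaw -68.81 tilt 0.1 w 1.003 F [-0.3 -0.8  0.2] q [-1.24  0.26  1.61  0.    1.27 -0.04]
total shift tool cm [  0.29 -35.94 -53.06] turn [-1.974e+00 -2.000e-03  1.000e-03]
[-0.20,-0.00,0.00,0.03,-3.59,-5.31],
[-0.20,-0.00,0.00,0.03,-2.48,-5.91],
[-0.20,-0.00,0.00,0.03,-1.28,-6.28],
[-0.20,-0.00,0.00,0.03,-0.02,-6.41],
[-0.20,-0.00,0.00,0.02,1.24,-6.29],
[-0.20,-0.00,0.00,0.02,2.45,-5.92],
[-0.20,-0.00,0.00,0.02,3.56,-5.33],
[-0.20,-0.00,0.00,0.02,4.54,-4.53],
[-0.20,-0.00,0.00,0.02,5.34,-3.55],
[-0.20,-0.00,0.00,0.02,5.93,-2.43],
```

```bash
python3 plan.py 608.6 -102 220 44.3 16
```

```text
t 0.15 tcp [ 243.8 -628.9  252.2] yaw -68.81 tilt 0.1 w 1.003 F [-0.3 -0.8  0.2] q [-1.24  0.26  1.61  0.    1.27 -0.04]
total shift tool cm [  3.29 -35.93 -53.06] turn [-1.974e+00 -2.000e-03  1.000e-03]
[-0.12,-0.00,0.00,0.21,-2.25,-3.32],
[-0.12,-0.00,0.00,0.21,-1.82,-3.57],
[-0.12,-0.00,0.00,0.20,-1.37,-3.76],
[-0.12,-0.00,0.00,0.20,-0.89,-3.90],
[-0.12,-0.00,0.00,0.20,-0.41,-3.98],
[-0.12,-0.00,0.00,0.20,0.09,-4.00],
[-0.12,-0.00,0.00,0.20,0.58,-3.96],
[-0.12,-0.00,0.00,0.20,1.06,-3.86],
[-0.12,-0.00,0.00,0.20,1.53,-3.70],
[-0.12,-0.00,0.00,0.20,1.97,-3.49],
[-0.12,-0.00,0.00,0.20,2.39,-3.22],
[-0.12,-0.00,0.00,0.20,2.76,-2.90],
[-0.12,-0.00,0.00,0.20,3.10,-2.54],
[-0.12,-0.00,0.00,0.20,3.39,-2.13],
[-0.12,-0.00,0.00,0.20,3.63,-1.70],
[-0.12,-0.00,0.00,0.20,3.81,-1.24],
```

Call:
arm_command(
  series=[
    [[-0.12,0,0,0.2,-2.25,-3.3,0.85],[-0.12,0,0,0.2,-1.8,-3.6,0.85],[-0.12,0,0,0.2,-1.4,-3.8,0.85],[-0.12,0,0,0.2,-0.9,-3.9,0.85],[-0.12,0,0,0.2,-0.4,-4,0.85],[-0.12,0,0,0.2,0.1,-4,0.85],[-0.12,0,0,0.2,0.6,-4,0.85],[-0.12,0,0,0.2,1.1,-3.9,0.85],[-0.12,0,0,0.2,1.5,-3.7,0.85],[-0.12,0,0,0.2,2,-3.5,0.85]],
  ],
  newtons=40,
)

```text
time: 1.15
tool_pos: [0.4752, -0.2892, 0.2276]
tcp_rot: [1.183, 1.232, -1.183]
wrist_force: [0.3, -1.1, -0.1]
width: 0.853
```

```bash
python3 plan.py 608.6 -102 220 44.3 7
```

```text
t 1.15 tcp [ 475.2 -289.2  227.6] yaw 2.13 tilt 0.29 w 0.853 F [ 0.3 -1.1 -0.1] q [-0.59  0.06  1.89  0.    1.2  -0.63]
total shift tool cm [  0.78  14.03 -18.21] turn [-0.736 -0.005  0.002]
[-0.11,-0.00,0.00,0.11,2.00,-2.60],
[-0.11,-0.00,0.00,0.11,2.27,-2.38],
[-0.11,-0.00,0.00,0.11,2.50,-2.13],
[-0.11,-0.00,0.00,0.11,2.71,-1.85],
[-0.11,-0.00,0.00,0.11,2.89,-1.56],
[-0.11,-0.00,0.00,0.11,3.04,-1.24],
[-0.11,-0.00,0.00,0.11,3.15,-0.92],
```

Tracking is faithful, about one tenth of lag. Next.

Call:
arm_command(
  series=[
    [[-0.11,0,0,0.1,2,-2.6,0.85],[-0.11,0,0,0.1,2.3,-2.4,0.85],[-0.11,0,0,0.1,2.5,-2.1,0.85],[-0.11,0,0,0.1,2.7,-1.9,0.85],[-0.11,0,0,0.1,2.9,-1.6,0.85],[-0.11,0,0,0.1,3,-1.2,0.85],[-0.11,0,0,0.1,3.1,-0.9,0.85],[0,0,0,0,0,0,0.85]],
  ],
)

```text
time: 1.95
tool_pos: [0.607, -0.0841, 0.2176]
tcp_rot: [0.569, 1.504, -0.563]
wrist_force: [-0.5, -0.4, 0.7]
width: 0.848
```

```bash
python3 plan.py 608.6 -102 160 44.3 3; python3 - <<'E'
from workcell import bot
import cv2
p,d=bot.read_camera("wrist"); cv2.imwrite("pics/w1.png",p)
E
```

```text
t 1.95 tcp [607.  -84.1 217.6] yaw 48.6 tilt 0.53 w 0.848 F [-0.5 -0.4  0.7] q [-0.18  0.18  1.78  0.01  1.2  -1.03]
total shift tool cm [ 5.75 -1.24  1.36] turn [ 0.075 -0.009  0.   ]
[0.02,-0.00,0.00,1.92,-0.41,0.45],
[0.02,-0.00,0.00,1.92,-0.40,0.46],
[0.02,-0.00,0.00,1.92,-0.39,0.46],
```

View pics/w1.png

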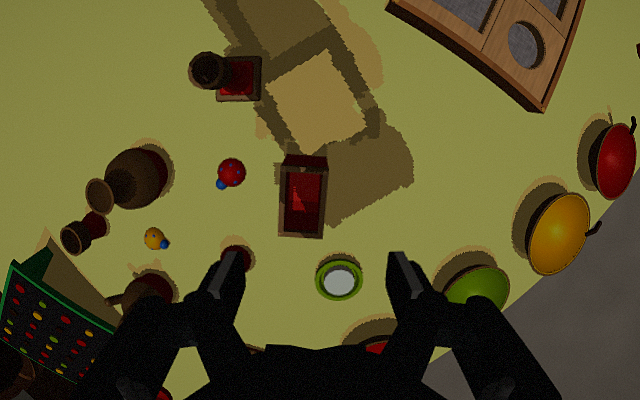

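Call:
arm_command(
  series=[
    [[0.03,0,0,1.9,-0.4,0.5,0.85],[0.03,-0.01,0,1.9,-0.4,0.5,0.85],[0.02,0,0,2,-0.4,0.4,0.85],[0,0,0,0,0,0,0.85]],
  ],
)

```text
time: 2.4
tool_pos: [0.6064, -0.1064, 0.1582]
tcp_rot: [0.632, 1.475, -0.638]
wrist_force: [-0.4, 0.1, -1.4]
width: 0.848
```

```bash
python3 plan.py 608.6 -102 51 44.3 6
```

```text
t 2.4 tcp [ 606.4 -106.4  158.2] yaw 43.45 tilt 0.23 w 0.848 F [-0.4  0.1 -1.4] q [-0.21  0.23  1.83 -0.    1.08 -0.97]
total shift tool cm [10.72  0.49 -0.19] turn [-0.015  0.002  0.003]
[-0.00,0.00,0.00,1.79,0.08,-0.03],
[-0.00,0.00,0.00,1.79,0.08,-0.03],
[-0.00,0.00,0.00,1.79,0.08,-0.03],
[-0.00,0.00,0.00,1.79,0.08,-0.03],
[-0.00,0.00,0.00,1.79,0.08,-0.03],
[-0.00,0.00,0.00,1.79,0.08,-0.03],
```

Call:
arm_command(
  series=[
    [[-0.02,0,0,1,0.4,-0.2,0.85],[0,0,0,1.5,0,0,0.85],[0,0,0,1.8,0,0,0.85],[0,0,0,1.8,0,0,0.85],[0,0,0,1.8,0,0,0.85],[0,0,0,1,0,0,0.85],[0,0,0,0.5,0,0,0.85],[0,0,0,0,0,0,0.85]],
  ],
)

```text
time: 3.2
tool_pos: [0.6096, -0.1036, 0.0619]
tcp_rot: [0.616, 1.475, -0.621]
wrist_force: [-0.0, 0.1, -0.2]
width: 0.849
```

```bash
python3 plan.py 608.6 -102 51 44.3 1
```

```text
t 3.2 tcp [ 609.6 -103.6   61.9] yaw 44.63 tilt 0.39 w 0.849 F [-0.   0.1 -0.2] q [-0.21  0.34  1.89 -0.01  0.91 -0.98]
total shift tool cm [ 1.09  0.05 -0.19] turn [0.006 0.007 0.   ]
[0.01,0.01,0.00,1.09,0.05,-0.19],
```

Call:
arm_command(
  series=[
    [[0,0.005,0,0.6,0,-0.1,0.85],[0,0,0,0.5,0,0,0.85],[0,0,0,0,0,0,0.85],[0,0,0,0,0,0,0.4],[0,0,0,0,0,0,0.2],[0,0,0,0,0,0,0.2],[0,0,0,0,0,0,0.2],[0,0,0,0,0,0,0.2],[0,0,0,0,0,0,0.2]],
  ],
  newtons=40,
)

```text
time: 4.1
tool_pos: [0.6111, -0.1034, 0.053]
tcp_rot: [0.618, 1.475, -0.618]
wrist_force: [1.6, 0.5, -0.8]
width: 0.512
```

```bash
python3 plan.py 608.6 -102 280 44.3 10; python3 - <<'E'
from workcell import bot
import cv2
p,d=bot.read_camera("wrist"); cv2.imwrite("pics/w2.png",p)
E
```

```text
t 4.1 tcp [ 611.1 -103.4   53. ] yaw 44.65 tilt 0.36 w 0.512 F [ 1.6  0.5 -0.8] q [-0.21  0.35  1.89 -0.    0.89 -0.99]
total shift tool cm [-22.7   -0.03  -0.14] turn [ 0.006  0.006 -0.002]
[0.00,0.00,-0.00,-2.27,-0.00,-0.01],
[0.00,0.00,-0.00,-2.27,-0.00,-0.02],
[0.00,0.00,-0.00,-2.27,-0.00,-0.02],
[0.00,0.00,-0.00,-2.27,-0.00,-0.02],
[0.00,0.00,-0.00,-2.27,-0.00,-0.02],
[0.00,0.00,-0.00,-2.27,-0.01,-0.02],
[0.00,0.00,-0.00,-2.27,-0.01,-0.02],
[0.00,0.00,-0.00,-2.27,-0.01,-0.02],
[0.00,0.00,-0.00,-2.27,-0.01,-0.02],
[0.00,0.00,-0.00,-2.27,-0.01,-0.03],
```

View pics/w2.png

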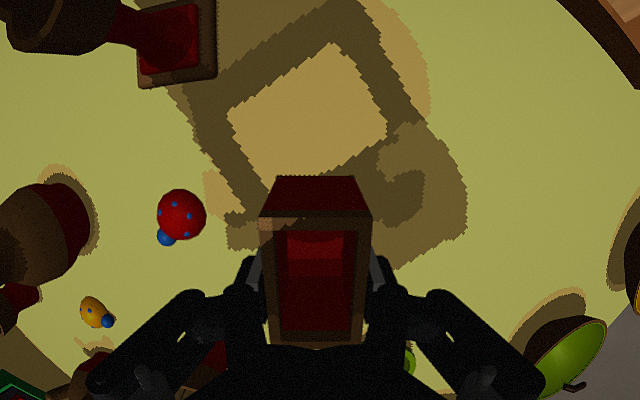

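Call:
arm_command(
  series=[
    [[0,0,0,-0.3,0,0,0.2],[0,0,0,-0.8,0,0,0.2],[0,0,0,-1.5,0,0,0.2],[0,0,0,-2,0,0,0.2],[0,0,0,-2,0,0,0.2],[0,0,0,-2,0,0,0.2],[0,0,0,-1.5,0,0,0.2],[0,0,0,-0.5,0,0,0.2],[0,0,0,0,0,0,0.2]],
  ],
)

```text
time: 5.05
tool_pos: [0.6104, -0.103, 0.169]
tcp_rot: [0.618, 1.473, -0.618]
wrist_force: [0.1, 0.3, -2.8]
width: 0.51
```

```bash
python3 plan.py 551 174 155 111.6 12
```

```text
t 5.05 tcp [ 610.4 -103.   169. ] yaw 44.65 tilt 0.45 w 0.51 F [ 0.1  0.3 -2.8] q [-0.21  0.22  1.82 -0.    1.09 -0.99]
total shift tool cm [  1.28  15.24 -23.89] turn [-1.168e+00  8.000e-03  1.000e-03]
[-0.10,0.00,0.00,0.11,1.27,-1.99],
[-0.10,0.00,0.00,0.11,1.46,-1.86],
[-0.10,0.00,0.00,0.11,1.63,-1.71],
[-0.10,0.00,0.00,0.11,1.79,-1.54],
[-0.10,0.00,0.00,0.11,1.93,-1.36],
[-0.10,0.00,0.00,0.11,2.05,-1.17],
[-0.10,0.00,0.00,0.11,2.16,-0.96],
[-0.10,0.00,0.00,0.11,2.24,-0.75],
[-0.10,0.00,0.00,0.12,2.30,-0.52],
[-0.10,0.00,0.00,0.12,2.34,-0.30],
[-0.10,0.00,0.00,0.12,2.36,-0.07],
[-0.10,0.00,0.00,0.12,2.36,0.16],
```

Call:
arm_command(
  series=[
    [[-0.05,0,0,0.1,0.8,-1.2,0.2],[-0.1,0,0,0.1,1.3,-1.9,0.2],[-0.1,0,0,0.1,1.5,-1.8,0.2],[-0.1,0,0,0.1,1.7,-1.7,0.2],[-0.1,0,0,0.1,1.8,-1.5,0.2],[-0.1,0,0,0.1,1.9,-1.3,0.2],[-0.1,0,0,0.1,2.1,-1.1,0.2],[-0.1,0,0,0.1,2.2,-0.9,0.2],[-0.1,0,0,0.1,2.2,-0.7,0.2],[-0.1,0,0,0.1,2.2,-0.5,0.2]],
  ],
)

```text
time: 6.05
tool_pos: [0.5369, 0.126, 0.1446]
tcp_rot: [-0.167, 1.58, 0.169]
wrist_force: [0.7, 0.1, -2.0]
width: 0.504
```

```bash
python3 plan.py 551 174 155 111.6 4
```

```text
t 6.05 tcp [536.9 126.  144.6] yaw 102.23 tilt 0.92 w 0.504 F [ 0.7  0.1 -2. ] q [ 0.18  0.14  1.97  0.    1.05 -1.6 ]
total shift tool cm [-1.06  4.39  2.38] turn [-0.163 -0.015 -0.004]
[-0.04,-0.00,-0.00,-0.27,1.10,0.59],
[-0.04,-0.00,-0.00,-0.26,1.07,0.64],
[-0.04,-0.00,-0.00,-0.26,1.05,0.68],
[-0.04,-0.00,-0.00,-0.26,1.02,0.73],
```

Call:
arm_command(
  series=[
    [[-0.04,-0.005,0,-0.2,0.8,0.8,0.2],[-0.04,-0.005,0,-0.2,1,0.7,0.2],[-0.04,0,0,0,1,0.6,0.2],[-0.03,0,0,0,0.6,0.3,0.2],[0,0,0,0,0,0,0.2],[0,0,0,0,0,0,0.2]],
  ],
  newtons=45,
)

```text
time: 6.65
tool_pos: [0.5483, 0.1704, 0.1446]
tcp_rot: [-0.297, 1.562, 0.302]
wrist_force: [-0.8, 0.2, -2.2]
width: 0.504
```

```bash
python3 plan.py 551 174 110 111.6 4
```

```text
t 6.65 tcp [548.3 170.4 144.6] yaw 111.83 tilt 0.74 w 0.504 F [-0.8  0.2 -2.2] q [ 0.26  0.17  1.92  0.01  1.06 -1.7 ]
total shift tool cm [3.46 0.21 0.43] turn [ 0.004 -0.011 -0.006]
[0.00,-0.00,-0.00,0.86,0.05,0.11],
[0.00,-0.00,-0.00,0.86,0.05,0.10],
[0.00,-0.00,-0.00,0.86,0.06,0.10],
[0.00,-0.00,-0.00,0.86,0.06,0.10],
```

Call:
arm_command(
  series=[
    [[0,-0.008,-0.005,0.8,0.2,0.4,0.2],[0,0,0,1,0,0,0.2],[0,0,0,1,0,0,0.2],[0,0,0,0.6,0,0,0.2],[0,0,0,0,0,0,0.2]],
  ],
)

```text
time: 7.15
tool_pos: [0.5509, 0.1719, 0.1067]
tcp_rot: [-0.297, 1.555, 0.296]
wrist_force: [0.5, -0.5, -2.8]
width: 0.507
```

```bash
python3 plan.py 551 174 66 111.6 4; python3 - <<'E'
from h import *
from workcell import bot
n="top"
p,d=bot.read_camera(n); i=bot.camera_info(n); np.savez("top1.npz",p=p,d=d,K=i["K"],E=i["extrinsics"])
p2,d2=bot.read_camera("wrist")
a=cv2.resize(np.uint8(255*(p[100:260,120:320]/255.)**.6),None,fx=4,fy=4,interpolation=cv2.INTER_CUBIC)
cv2.imwrite("pics/t1.png",a[:600]); cv2.imwrite("pics/w3.png",np.uint8(255*(p2/255.)**.6))
E
```

```text
t 7.15 tcp [550.9 171.9 106.7] yaw 111.65 tilt 0.26 w 0.507 F [ 0.5 -0.5 -2.8] q [ 0.26  0.22  1.95 -0.    0.98 -1.69]
total shift tool cm [4.07 0.19 0.11] turn [ 0.001 -0.005 -0.   ]
[0.00,-0.00,-0.00,1.02,0.05,0.03],
[0.00,-0.00,-0.00,1.02,0.05,0.03],
[0.00,-0.00,-0.00,1.02,0.05,0.02],
[0.00,-0.00,-0.00,1.02,0.05,0.02],
```

View pics/w3.png

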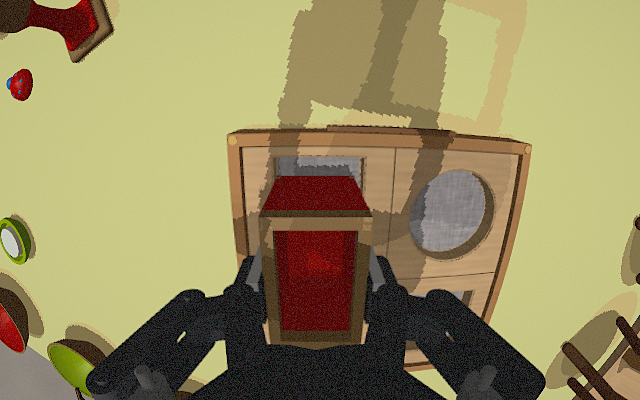

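View pics/t1.png

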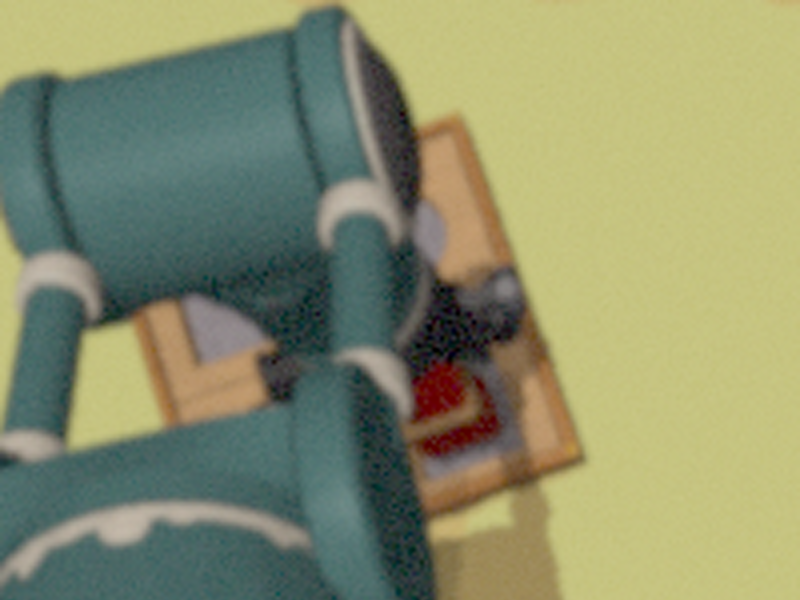

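Call:
arm_command(
  series=[
    [[0,0,0,0.5,0.2,0.1,0.2],[0,0,0,1,0,0,0.2],[0,0,0,1,0,0,0.2],[0,0,0,0.7,0,0,0.2],[0,0,0,0.3,0,0,0.2],[0,0,0,0,0,0,0.2]],
  ],
)

```text
time: 7.85
tool_pos: [0.5523, 0.1747, 0.0704]
tcp_rot: [-0.297, 1.552, 0.296]
wrist_force: [-0.5, -0.0, -1.6]
width: 0.507
```

```bash
python3 plan.py 551 174 66 111.6 1
```

```text
t 7.85 tcp [552.3 174.7  70.4] yaw 111.65 tilt 0.09 w 0.507 F [-0.5 -0.  -1.6] q [ 0.26  0.26  1.97 -0.    0.91 -1.68]
total shift tool cm [ 0.44 -0.02 -0.15] turn [ 0.001 -0.002  0.   ]
[0.00,-0.00,0.00,0.44,-0.02,-0.15],
```

Call:
arm_command(
  series=[
    [[0,0,0,0.2,0,-0.1,0.2],[0,0,0,0.1,0,0,0.2],[0,0,0,0,0,0,0.2],[0,0,0,0,0,0,0.2]],
  ],
)

```text
time: 8.25
tool_pos: [0.5517, 0.1744, 0.0676]
tcp_rot: [-0.297, 1.551, 0.296]
wrist_force: [-0.1, 0.2, -1.6]
width: 0.508
```

Call:
arm_command(
  series=[
    [[0,0,0,0.15,0,0,0.2],[0,0,0,0,0,0,0.2],[0,0,0,0,0,0,0.2]],
  ],
)

```text
time: 8.55
tool_pos: [0.5527, 0.1746, 0.0678]
tcp_rot: [-0.297, 1.549, 0.296]
wrist_force: [-0.6, -0.4, -1.7]
width: 0.505
```

Call:
arm_command(
  series=[
    [[0,0,0,0.2,0,-0.1,0.2],[0,0,0,0.2,0,0,0.2],[0,0,0,0,0,0,0.2]],
  ],
)

```text
time: 8.85
tool_pos: [0.553, 0.1746, 0.0677]
tcp_rot: [-0.296, 1.547, 0.296]
wrist_force: [-1.1, 0.3, -2.2]
width: 0.508
```

Call:
arm_command(
  series=[
    [[0,0,0,0.35,0,-0.1,0.2],[0,0,0,0,0,0,0.2]],
  ],
)

```text
time: 9.05
tool_pos: [0.5539, 0.1747, 0.0676]
tcp_rot: [-0.296, 1.543, 0.296]
wrist_force: [0.5, -0.4, -1.8]
width: 0.51
```

```bash
python3 plan.py 551 174 66 111.6 1;python3 plan.py
```

```text
t 9.05 tcp [553.9 174.7  67.6] yaw 111.65 tilt 0.42 w 0.51 F [ 0.5 -0.4 -1.8] q [ 0.26  0.27  1.97 -0.    0.89 -1.69]
total shift tool cm [ 0.15  0.04 -0.29] turn [0.001 0.007 0.001]
[0.00,0.01,0.00,0.15,0.04,-0.29],
t 9.05 tcp [553.9 174.7  67.6] yaw 111.65 tilt 0.42 w 0.51 F [ 0.5 -0.4 -1.8] q [ 0.26  0.27  1.97 -0.    0.89 -1.69]
```

```bash
python3 - <<'E'
from h import *
from workcell import bot
p2,d2=bot.read_camera("wrist")
cv2.imwrite("pics/w4.png",np.uint8(255*(p2/255.)**.6))
print([bot.read_state()["tool_pos"].round(4).tolist() for _ in range(3)],bot.read_state()["joint_torque"].round(2))
p,d=bot.read_camera("side")
cv2.imwrite("pics/s4.png",cv2.resize(np.uint8(255*(p[200:340,180:360]/255.)**.6),None,fx=4,fy=4,interpolation=cv2.INTER_CUBIC))
E
```

```text
[[0.5541, 0.1747, 0.0675], [0.5541, 0.1747, 0.0675], [0.5541, 0.1747, 0.0675]] [ 2.000e-02 -4.543e+01 -3.009e+01  0.000e+00  1.400e-01 -0.000e+00]
```

View pics/w4.png

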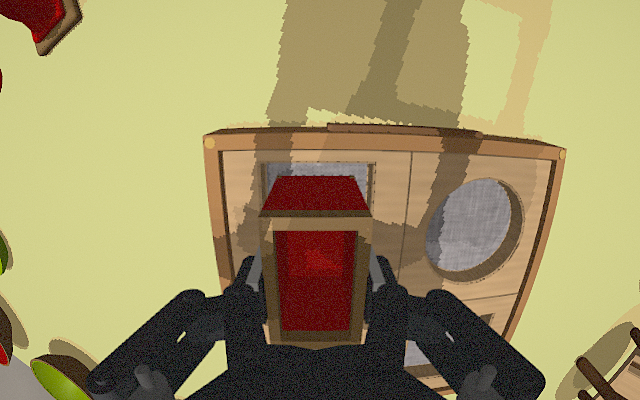

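View pics/s4.png

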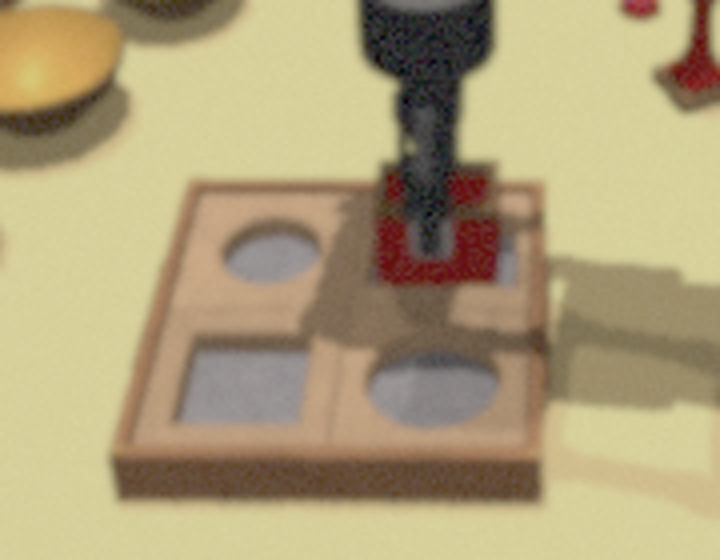

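```bash
python3 - <<'E'
from h import *
from workcell import bot
p,d=bot.read_camera("side"); i=bot.camera_info("side"); K,E=i["K"],i["extrinsics"]
X=cloud(d,K,E)*1000
for u in (280,286,298,304,309):
    print(u,[(v,*X[v,u].round(0).astype(int)) for v in range(240,282,2)])
# expected projections
c=np.array([549.6,173.6]); ex=np.array([.930,.368]); ey=np.array([-.368,.930])
for nm,a,b,z in (("hole",43,30,29.5),("box foot seated",35,22,13.5),("box rim seated",35,22,77.5)):
    print(nm,[proj(np.append(c+sa*a*ex+sb*b*ey,z)/1000,K,E).round(1).tolist() for sa,sb in((1,1),(-1,1),(-1,-1),(1,-1))])
E
```

```text
280 [(240, np.int64(538), np.int64(239), np.int64(147)), (242, np.int64(536), np.int64(242), np.int64(144)), (244, np.int64(538), np.int64(240), np.int64(137)), (246, np.int64(578), np.int64(165), np.int64(62)), (248, np.int64(578), np.int64(165), np.int64(56)), (250, np.int64(578), np.int64(167), np.int64(51)), (252, np.int64(562), np.int64(197), np.int64(74)), (254, np.int64(561), np.int64(200), np.int64(71)), (256, np.int64(561), np.int64(201), np.int64(65)), (258, np.int64(561), np.int64(201), np.int64(60)), (260, np.int64(561), np.int64(200), np.int64(53)), (262, np.int64(561), np.int64(201), np.int64(48)), (264, np.int64(561), np.int64(202), np.int64(42)), (266, np.int64(562), np.int64(201), np.int64(35)), (268, np.int64(561), np.int64(203), np.int64(31)), (270, np.int64(563), np.int64(201), np.int64(23)), (272, np.int64(557), np.int64(213), np.int64(29)), (274, np.int64(555), np.int64(216), np.int64(26)), (276, np.int64(552), np.int64(223), np.int64(27)), (278, np.int64(548), np.int64(230), np.int64(28)), (280, np.int64(546), np.int64(236), np.int64(28))]
286 [(240, np.int64(5
[... 3816 characters left out ...]
nt64(12)), (264, np.int64(513), np.int64(146), np.int64(11)), (266, np.int64(511), np.int64(152), np.int64(11)), (268, np.int64(508), np.int64(159), np.int64(12)), (270, np.int64(506), np.int64(164), np.int64(10)), (272, np.int64(496), np.int64(186), np.int64(27)), (274, np.int64(492), np.int64(196), np.int64(31)), (276, np.int64(490), np.int64(200), np.int64(29)), (278, np.int64(488), np.int64(206), np.int64(29)), (280, np.int64(486), np.int64(212), np.int64(29))]
hole [[270.5, 270.5], [308.2, 270.7], [308.7, 253.4], [272.9, 253.2]]
box foot seated [[274.6, 273.3], [304.8, 273.4], [305.4, 260.7], [276.3, 260.5]]
box rim seated [[273.2, 252.1], [304.5, 252.2], [305.0, 239.8], [274.9, 239.7]]
```

Call:
arm_command(
  series=[
    [[0,0,0,0,0,0,0.6],[0,0,0,0,0,0,0.75],[0,0,0,0,0,0,0.75],[0,0,0,0,0,0,0.75],[0,0,0,-0.5,0,0,0.75],[0,0,0,-1.5,0,0,0.75],[0,0,0,-2.5,0,0,0.75],[0,0,0,-3,0,0,0.75],[0,0,0,-3,0,0,0.75],[0,0,0,-1,0,0,0.75]],
  ],
)

```text
time: 10.2
tool_pos: [0.551, 0.174, 0.186]
tcp_rot: [-0.297, 1.549, 0.296]
wrist_force: [0.1, 0.0, 0.1]
width: 0.749
```

```bash
python3 plan.py 622 -232 180 44 10; python3 - <<'E'
from h import *
from workcell import bot
p2,d2=bot.read_camera("wrist")
cv2.imwrite("pics/w5.png",np.uint8(255*(p2/255.)**.6))
E
```

```text
t 10.2 tcp [551. 174. 186.] yaw 111.65 tilt 0.07 w 0.749 F [0.1 0.  0.1] q [ 0.26  0.13  1.89 -0.    1.12 -1.69]
total shift tool cm [  0.61 -40.35  -8.39] turn [ 1.181e+00  1.000e-03 -0.000e+00]
[0.12,0.00,-0.00,0.06,-4.03,-0.84],
[0.12,0.00,-0.00,0.06,-4.11,-0.36],
[0.12,0.00,-0.00,0.06,-4.12,0.13],
[0.12,0.00,-0.00,0.06,-4.08,0.61],
[0.12,0.00,-0.00,0.06,-3.97,1.09],
[0.12,0.00,-0.00,0.06,-3.82,1.55],
[0.12,0.00,-0.00,0.06,-3.61,1.99],
[0.12,0.00,-0.00,0.06,-3.35,2.40],
[0.12,0.00,-0.00,0.06,-3.04,2.78],
[0.12,0.00,-0.00,0.06,-2.70,3.12],
```

View pics/w5.png

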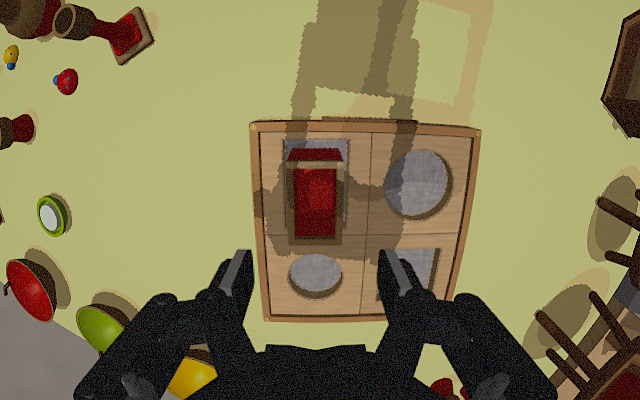

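```bash
python3 plan.py 622 -232 150 90 10
```

```text
t 10.25 tcp [551.5 174.1 186.7] yaw 111.65 tilt 0.14 w 0.751 F [ 0.2 -0.1  1.6] q [ 0.26  0.13  1.89 -0.    1.12 -1.69]
total shift tool cm [  3.68 -40.34  -8.44] turn [0.378 0.002 0.   ]
[0.04,0.00,0.00,0.37,-4.03,-0.84],
[0.04,0.00,0.00,0.37,-4.06,-0.69],
[0.04,0.00,0.00,0.37,-4.09,-0.54],
[0.04,0.00,0.00,0.37,-4.10,-0.38],
[0.04,0.00,0.00,0.37,-4.12,-0.23],
[0.04,0.00,0.00,0.37,-4.12,-0.07],
[0.04,0.00,0.00,0.37,-4.12,0.09],
[0.04,0.00,0.00,0.37,-4.11,0.24],
[0.04,0.00,0.00,0.37,-4.10,0.40],
[0.04,0.00,0.00,0.37,-4.08,0.55],
```

Call:
arm_command(
  series=[
    [[0.04,0,0,0.3,-4,-0.8,0.75],[0.04,0,0,0.3,-4.1,-0.7,0.75],[0.04,0,0,0.3,-4.1,-0.5,0.75],[0.04,0,0,0.3,-4.1,-0.4,0.75],[0.04,0,0,0.3,-4.1,-0.2,0.75],[0.04,0,0,0.3,-4.1,0,0.75],[0.04,0,0,0.3,-4.1,0.1,0.75],[0.04,0,0,0.3,-4,0.2,0.75],[0.04,0,0,0.3,-3,0.3,0.75],[0.02,0,0,0.3,-1.5,0.3,0.75]],
  ],
)

```text
time: 11.25
tool_pos: [0.6112, -0.2035, 0.1483]
tcp_rot: [0.012, 1.574, -0.005]
wrist_force: [-0.8, 0.1, -0.7]
width: 0.747
```

Call:
arm_command(
  series=[
    [[0,0,0,0,0,0,0.75],[0,0,0,0,0,0,0.75]],
  ],
)

```text
time: 11.45
tool_pos: [0.6099, -0.2042, 0.1458]
tcp_rot: [0.016, 1.577, -0.005]
wrist_force: [0.1, 1.2, 0.6]
width: 0.744
```

```bash
python3 plan.py 622 -232 120 90 3
```

```text
t 11.45 tcp [ 609.9 -204.2  145.8] yaw 89.24 tilt 0.53 w 0.744 F [0.1 1.2 0.6] q [-0.36  0.29  1.77  0.    1.08 -1.92]
total shift tool cm [ 2.55 -2.78  1.26] turn [-0.013 -0.006 -0.007]
[-0.00,-0.00,-0.00,0.85,-0.93,0.42],
[-0.00,-0.00,-0.00,0.85,-0.93,0.42],
[-0.00,-0.00,-0.00,0.86,-0.93,0.41],
```

Call:
arm_command(
  series=[
    [[-0.01,-0.005,-0.005,0.5,-1,0.5,0.75],[0,0,0,0.8,-1,0.4,0.75],[0,0,0,0.8,-0.7,0.3,0.75],[0,0,0,0,0,0,0.75],[0,0,0,0,0,0,0.75]],
  ],
)

```text
time: 11.95
tool_pos: [0.6228, -0.2282, 0.1223]
tcp_rot: [-0.001, 1.573, 0.006]
wrist_force: [-0.0, -0.2, -0.1]
width: 0.751
```

```bash
python3 plan.py 622 -232 54 90 5; python3 - <<'E'
from h import *
from workcell import bot
p2,d2=bot.read_camera("wrist")
cv2.imwrite("pics/w6.png",np.uint8(255*(p2/255.)**.6))
E
```

```text
t 11.95 tcp [ 622.8 -228.2  122.3] yaw 90.25 tilt 0.19 w 0.751 F [-0.  -0.2 -0.1] q [-0.39  0.35  1.75  0.    1.05 -1.97]
total shift tool cm [ 6.83 -0.4  -0.07] turn [ 0.004 -0.002 -0.003]
[0.00,-0.00,-0.00,1.37,-0.08,-0.01],
[0.00,-0.00,-0.00,1.37,-0.08,-0.01],
[0.00,-0.00,-0.00,1.37,-0.08,-0.01],
[0.00,-0.00,-0.00,1.37,-0.08,-0.01],
[0.00,-0.00,-0.00,1.37,-0.08,-0.02],
```

View pics/w6.png

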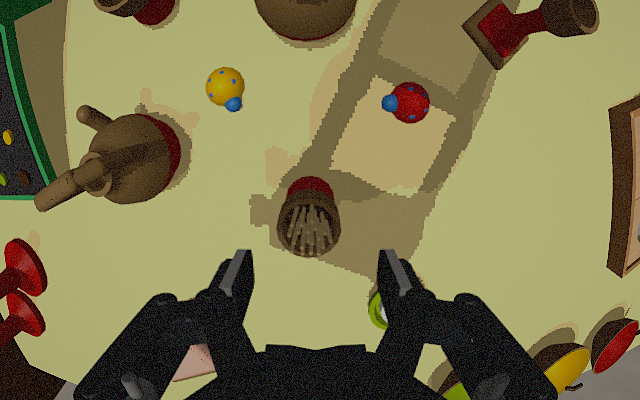

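Call:
arm_command(
  series=[
    [[0,0,0,0.8,-0.5,0,0.75],[0,0,0,1.4,0,0,0.75],[0,0,0,1.5,0,0,0.75],[0,0,0,1.4,0,0,0.75],[0,0,0,0.8,0,0,0.75],[0,0,0,0.3,0,0,0.75],[0,0,0,0,0,0,0.75]],
  ],
)

```text
time: 12.7
tool_pos: [0.6211, -0.2323, 0.0533]
tcp_rot: [-0.001, 1.576, 0.007]
wrist_force: [-0.3, 0.0, -0.6]
width: 0.755
```

```bash
python3 plan.py 622 -232 54 90 1
```

```text
t 12.7 tcp [ 621.1 -232.3   53.3] yaw 90.28 tilt 0.36 w 0.755 F [-0.3  0.  -0.6] q [-0.4   0.43  1.79  0.    0.94 -1.97]
total shift tool cm [-0.07  0.03  0.09] turn [ 0.005 -0.005 -0.004]
[0.00,-0.00,-0.00,-0.07,0.03,0.09],
```

Call:
arm_command(
  series=[
    [[0,0,0,0,0,0,0.5],[0,0,0,0,0,0,0.2],[0,0,0,0,0,0,0.2],[0,0,0,0,0,0,0.2],[0,0,0,0,0,0,0.2],[0,0,0,0,0,0,0.2]],
  ],
  newtons=35,
)

```text
time: 13.3
tool_pos: [0.6226, -0.2328, 0.0554]
tcp_rot: [-0.002, 1.572, 0.006]
wrist_force: [-0.5, 1.3, -0.3]
width: 0.48
```

```bash
python3 plan.py 622 -232 150 90 1
```

```text
t 13.3 tcp [ 622.6 -232.8   55.4] yaw 90.3 tilt 0.17 w 0.48 F [-0.5  1.3 -0.3] q [-0.4   0.42  1.78  0.    0.94 -1.97]
total shift tool cm [-9.46  0.1  -0.07] turn [ 0.005 -0.002 -0.003]
[0.01,-0.00,-0.00,-9.46,0.10,-0.07],
```

Call:
arm_command(
  series=[
    [[0,0,0,-0.3,0,0,0.2],[0,0,0,-0.8,0,0,0.2],[0,0,0,-1.5,0,0,0.2],[0,0,0,-2,0,0,0.2],[0,0,0,-2,0,0,0.2],[0,0,0,-2,0,0,0.2],[0,0,0,-1.5,0,0,0.2],[0,0,0,-0.5,0,0,0.2],[0,0,0,0,0,0,0.2]],
  ],
)

```text
time: 14.2
tool_pos: [0.6237, -0.2334, 0.1729]
tcp_rot: [-0.003, 1.568, 0.005]
wrist_force: [-0.7, 0.2, -1.1]
width: 0.482
```

```bash
python3 plan.py 643 210.5 170 90 14;python3 - <<'E'
from h import *
from workcell import bot
p2,d2=bot.read_camera("wrist")
cv2.imwrite("pics/w7.png",np.uint8(255*(p2/255.)**.6))
E
```

```text
t 14.2 tcp [ 623.7 -233.4  172.9] yaw 90.3 tilt 0.16 w 0.482 F [-0.7  0.2 -1.1] q [-0.4   0.3   1.71  0.    1.13 -1.97]
total shift tool cm [ 0.34 44.38  2.16] turn [ 0.005  0.003 -0.001]
[0.00,0.00,-0.00,0.02,3.17,0.15],
[0.00,0.00,-0.00,0.02,3.17,0.15],
[0.00,0.00,-0.00,0.02,3.17,0.15],
[0.00,0.00,-0.00,0.02,3.17,0.15],
[0.00,0.00,-0.00,0.02,3.17,0.15],
[0.00,0.00,-0.00,0.02,3.17,0.15],
[0.00,0.00,-0.00,0.02,3.17,0.15],
[0.00,0.00,-0.00,0.02,3.17,0.15],
[0.00,0.00,-0.00,0.02,3.17,0.14],
[0.00,0.00,-0.00,0.02,3.17,0.14],
[0.00,0.00,-0.00,0.02,3.17,0.14],
[0.00,0.00,-0.00,0.02,3.17,0.14],
[0.00,0.00,-0.00,0.02,3.17,0.14],
[0.00,0.00,-0.00,0.02,3.17,0.14],
```

View pics/w7.png

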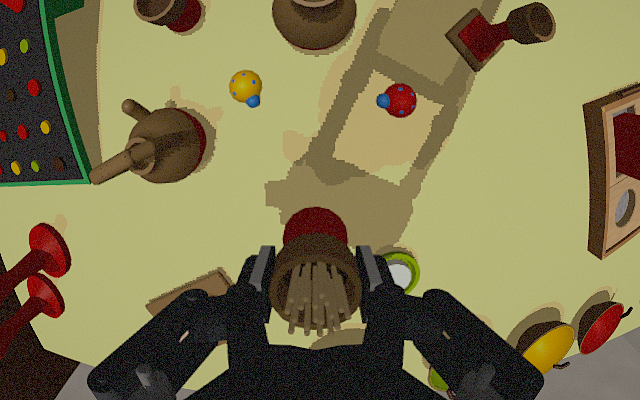

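The toothpick pot is held upright between the pads at (315,270). Carry.

Call:
arm_command(
  series=[
    [[0,0,0,0,1.5,0.1,0.2],[0,0,0,0,2.5,0.15,0.2],[0,0,0,0,3.2,0.15,0.2],[0,0,0,0,3.2,0.15,0.2],[0,0,0,0,3.2,0.15,0.2],[0,0,0,0,3.2,0.15,0.2],[0,0,0,0,3.2,0.15,0.2],[0,0,0,0,3.2,0.15,0.2],[0,0,0,0,3.2,0.15,0.2],[0,0,0,0,3.2,0.15,0.2]],
  ],
)

```text
time: 15.25
tool_pos: [0.627, 0.0792, 0.1582]
tcp_rot: [0.007, 1.593, 0.004]
wrist_force: [0.0, 0.1, -0.4]
width: 0.479
```

```bash
python3 plan.py 643 210.5 150 90 5
```

```text
t 15.25 tcp [627.   79.2 158.2] yaw 89.92 tilt 1.36 w 0.479 F [ 0.   0.1 -0.4] q [ 0.08  0.27  1.78  0.01  1.12 -1.49]
total shift tool cm [ 0.87 13.13  1.6 ] turn [-0.001 -0.023 -0.007]
[-0.00,-0.00,-0.00,0.17,2.63,0.32],
[-0.00,-0.00,-0.00,0.17,2.63,0.32],
[-0.00,-0.00,-0.00,0.17,2.63,0.32],
[-0.00,-0.00,-0.00,0.17,2.63,0.32],
[-0.00,-0.00,-0.00,0.17,2.63,0.32],
```

Call:
arm_command(
  series=[
    [[0,-0.01,0,0,2.6,0.4,0.2],[0,-0.01,0,0,2.6,0.3,0.2],[0,0,0,0,2.5,0.3,0.2],[0,0,0,0,2,0.3,0.2],[0,0,0,0,1,0.2,0.2],[0,0,0,0,0,0,0.2],[0,0,0,0,0,0,0.2]],
  ],
)

```text
time: 15.95
tool_pos: [0.6318, 0.2003, 0.1476]
tcp_rot: [-0.001, 1.592, 0.01]
wrist_force: [0.3, -0.1, -1.3]
width: 0.48
```

```bash
python3 plan.py 643 210.5 105 90 5
```

```text
t 15.95 tcp [631.8 200.3 147.6] yaw 90.4 tilt 1.27 w 0.48 F [ 0.3 -0.1 -1.3] q [ 0.26  0.33  1.72  0.01  1.11 -1.32]
total shift tool cm [4.24 0.99 1.22] turn [ 0.007 -0.021 -0.006]
[0.00,-0.00,-0.00,0.85,0.20,0.24],
[0.00,-0.00,-0.00,0.85,0.20,0.24],
[0.00,-0.00,-0.00,0.85,0.20,0.24],
[0.00,-0.00,-0.00,0.85,0.20,0.23],
[0.00,-0.00,-0.00,0.85,0.20,0.23],
```

Call:
arm_command(
  series=[
    [[0,-0.02,-0.005,0.3,0.5,0.6,0.2],[0,-0.01,0,0.6,0.5,0.6,0.2],[0,0,0,0.9,0.1,0.2,0.2],[0,0,0,0.9,0,0,0.2],[0,0,0,0.6,0,0,0.2],[0,0,0,0,0,0,0.2],[0,0,0,0,0,0,0.2]],
  ],
)

```text
time: 16.65
tool_pos: [0.6463, 0.208, 0.1097]
tcp_rot: [-0.003, 1.563, 0.001]
wrist_force: [-0.2, 0.2, -1.2]
width: 0.48
```

```bash
python3 plan.py 643 210.5 73 90 5;python3 - <<'E'
from h import *
from workcell import bot
p2,d2=bot.read_camera("wrist")
cv2.imwrite("pics/w8.png",np.uint8(255*(p2/255.)**.6))
E
```

```text
t 16.65 tcp [646.3 208.  109.7] yaw 90.15 tilt 0.47 w 0.48 F [-0.2  0.2 -1.2] q [ 0.28  0.38  1.73 -0.    1.02 -1.3 ]
total shift tool cm [ 3.67  0.26 -0.36] turn [0.003 0.008 0.001]
[0.00,0.00,0.00,0.73,0.05,-0.07],
[0.00,0.00,0.00,0.73,0.05,-0.07],
[0.00,0.00,0.00,0.73,0.05,-0.07],
[0.00,0.00,0.00,0.73,0.05,-0.07],
[0.00,0.00,0.00,0.73,0.05,-0.07],
```

View pics/w8.png

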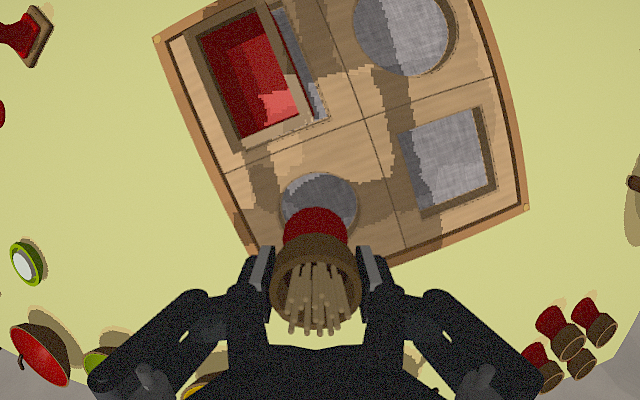

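Call:
arm_command(
  series=[
    [[0,0.008,0,0.5,0.3,-0.4,0.2],[0,0,0,0.9,0,0,0.2],[0,0,0,1,0,0,0.2],[0,0,0,0.7,0,0,0.2],[0,0,0,0.2,0,0,0.2],[0,0,0,0,0,0,0.2],[0,0,0,0,0,0,0.2]],
  ],
)

```text
time: 17.4
tool_pos: [0.6419, 0.2113, 0.074]
tcp_rot: [-0.003, 1.571, 0.001]
wrist_force: [0.6, -0.8, -1.6]
width: 0.477
```

```bash
python3 plan.py 643 210.5 69.5 90 1
```

```text
t 17.4 tcp [641.9 211.3  74. ] yaw 90.16 tilt 0.07 w 0.477 F [ 0.6 -0.8 -1.6] q [ 0.28  0.42  1.75 -0.    0.97 -1.29]
total shift tool cm [ 0.45 -0.08  0.11] turn [ 0.003 -0.     0.001]
[0.00,-0.00,0.00,0.45,-0.08,0.11],
```

Call:
arm_command(
  series=[
    [[0,0,0,0.25,0,0,0.2],[0,0,0,0.2,0,0,0.2],[0,0,0,0,0,0,0.2],[0,0,0,0,0,0,0.2]],
  ],
)

```text
time: 17.8
tool_pos: [0.6427, 0.2114, 0.0702]
tcp_rot: [-0.003, 1.569, 0.002]
wrist_force: [-0.2, -1.0, -0.8]
width: 0.475
```

Call:
arm_command(
  series=[
    [[0,0,0,0.15,0,0,0.2],[0,0,0,0,0,0,0.2]],
  ],
)

```text
time: 18.0
tool_pos: [0.643, 0.2115, 0.0689]
tcp_rot: [-0.002, 1.569, 0.002]
wrist_force: [-0.5, 0.9, -0.8]
width: 0.477
```

```bash
python3 plan.py 643 210.5 69.5 90 1;python3 - <<'E'
from h import *
from workcell import bot
p,d=bot.read_camera("side"); i=bot.camera_info("side"); K,E=i["K"],i["extrinsics"]
X=cloud(d,K,E)*1000
cv2.imwrite("pics/s5.png",cv2.resize(np.uint8(255*(p[200:340,180:360]/255.)**.6),None,fx=4,fy=4,interpolation=cv2.INTER_CUBIC))
print("expected seated cup top centre",proj(np.array([.643,.2105,.0755]),K,E),"waist",proj(np.array([.643,.2105,.035]),K,E))
E
```

```text
t 18.0 tcp [643.  211.5  68.9] yaw 90.15 tilt 0.12 w 0.477 F [-0.5  0.9 -0.8] q [ 0.28  0.43  1.75 -0.    0.96 -1.29]
total shift tool cm [-0.06 -0.1   0.  ] turn [0.003 0.002 0.001]
[0.00,0.00,0.00,-0.06,-0.10,0.00],
expected seated cup top centre [245.40169289 246.27953522] waist [246.96013784 259.73063193]
```

View pics/s5.png

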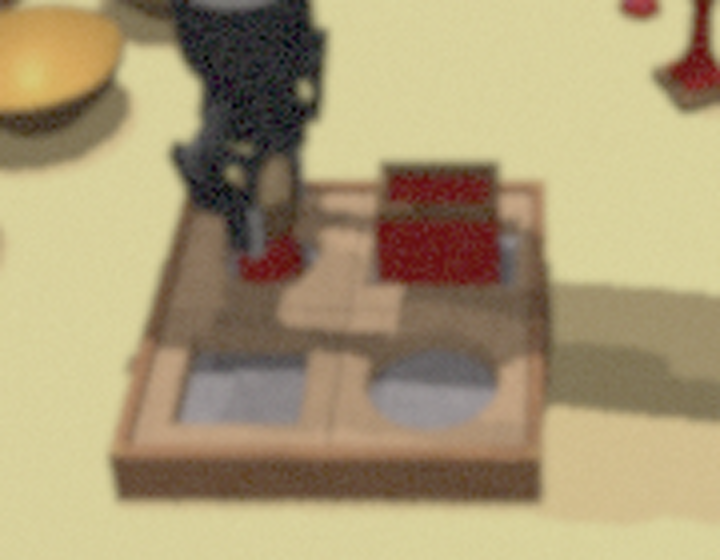

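Call:
arm_command(
  series=[
    [[0,0,0,0.12,0,0,0.2],[0,0,0,0,0,0,0.2],[0,0,0,0,0,0,0.55],[0,0,0,0,0,0,0.72],[0,0,0,0,0,0,0.72],[0,0,0,-1,0,0,0.72],[0,0,0,-2,0,0,0.72],[0,0,0,-3,0,0,0.72],[0,0,0,-4,0,0,0.72],[0,0,0,-3,0,0,0.72]],
  ],
)

```text
time: 19.05
tool_pos: [0.6394, 0.2106, 0.1982]
tcp_rot: [-0.005, 1.579, -0.001]
wrist_force: [-0.6, -0.1, 0.6]
width: 0.721
```

```bash
python3 plan.py 471 -75 220 66 12;python3 - <<'E'
from h import *
from workcell import bot
p2,d2=bot.read_camera("wrist")
cv2.imwrite("pics/w9.png",np.uint8(255*(p2/255.)**.6))
E
```

```text
t 19.05 tcp [639.4 210.6 198.2] yaw 90.15 tilt 0.51 w 0.721 F [-0.6 -0.1  0.6] q [ 0.28  0.3   1.66 -0.    1.19 -1.29]
total shift tool cm [ -1.94 -28.52 -16.93] turn [ 0.421 -0.007  0.005]
[0.04,-0.00,0.00,-0.16,-2.38,-1.41],
[0.04,-0.00,0.00,-0.16,-2.43,-1.33],
[0.04,-0.00,0.00,-0.17,-2.47,-1.24],
[0.04,-0.00,0.00,-0.17,-2.51,-1.15],
[0.04,-0.00,0.00,-0.17,-2.55,-1.06],
[0.04,-0.00,0.00,-0.17,-2.59,-0.97],
[0.04,-0.00,0.00,-0.17,-2.62,-0.88],
[0.04,-0.00,0.00,-0.17,-2.65,-0.79],
[0.04,-0.00,0.00,-0.18,-2.67,-0.70],
[0.04,-0.00,0.00,-0.18,-2.70,-0.60],
[0.04,-0.00,0.00,-0.18,-2.72,-0.51],
[0.04,-0.00,0.00,-0.18,-2.73,-0.41],
```

View pics/w9.png

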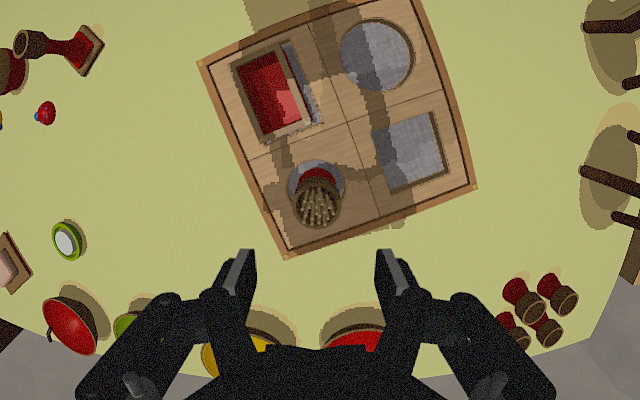

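```bash
python3 plan.py 579 -368 190 19.7 16
```

```text
t 19.1 tcp [642.2 211.4 204.5] yaw 90.15 tilt 0.06 w 0.718 F [1.6 0.6 4. ] q [ 0.28  0.3   1.65 -0.    1.19 -1.29]
total shift tool cm [  1.52 -57.93  -6.47] turn [1.23e+00 1.00e-03 1.00e-03]
[0.08,0.00,0.00,0.09,-3.62,-0.40],
[0.08,0.00,0.00,0.09,-3.64,-0.13],
[0.08,0.00,0.00,0.09,-3.64,0.15],
[0.08,0.00,0.00,0.09,-3.62,0.43],
[0.08,0.00,0.00,0.09,-3.57,0.71],
[0.08,0.00,0.00,0.09,-3.51,0.98],
[0.08,0.00,0.00,0.09,-3.42,1.25],
[0.08,0.00,0.00,0.09,-3.32,1.51],
[0.08,0.00,0.00,0.09,-3.19,1.76],
[0.08,0.00,0.00,0.09,-3.05,2.00],
[0.08,0.00,0.00,0.09,-2.88,2.23],
[0.08,0.00,0.00,0.09,-2.70,2.44],
[0.08,0.00,0.00,0.09,-2.51,2.64],
[0.08,0.00,0.00,0.09,-2.30,2.83],
[0.08,0.00,0.00,0.09,-2.08,2.99],
[0.08,0.00,0.00,0.09,-1.84,3.14],
```

Call:
arm_command(
  series=[
    [[0.08,0,0,0,-3.6,-0.4,0.6],[0.08,0,0,0,-3.6,-0.1,0.6],[0.08,0,0,0,-3.6,0.1,0.6],[0.08,0,0,0,-3.6,0.4,0.6],[0.08,0,0,0,-3.6,0.7,0.6],[0.08,0,0,0,-3.5,1,0.6],[0.08,0,0,0,-3.4,1.2,0.6],[0.08,0,0,0,-3.3,1.5,0.6],[0.08,0,0,0,-3.2,1.8,0.6],[0.08,0,0,0,-3,2,0.6]],
  ],
)

```text
time: 20.1
tool_pos: [0.5975, -0.1546, 0.2187]
tcp_rot: [0.648, 1.453, -0.63]
wrist_force: [0.1, 0.9, 0.2]
width: 0.6
```

```bash
python3 plan.py 579 -368 190 19.7 6
```

```text
t 20.1 tcp [ 597.5 -154.6  218.7] yaw 43.01 tilt 1.38 w 0.6 F [0.1 0.9 0.2] q [-0.3   0.17  1.79  0.01  1.17 -1.05]
total shift tool cm [  2.79 -15.97  14.3 ] turn [ 0.407  0.011 -0.022]
[0.07,0.00,-0.00,0.46,-2.66,2.38],
[0.07,0.00,-0.00,0.47,-2.49,2.56],
[0.07,0.00,-0.00,0.47,-2.31,2.72],
[0.07,0.00,-0.00,0.48,-2.12,2.87],
[0.07,0.00,-0.00,0.48,-1.92,3.01],
[0.07,0.00,-0.00,0.48,-1.71,3.14],
```

Call:
arm_command(
  series=[
    [[0.07,0,-0.02,0.4,-2.6,2.4,0.6],[0.07,0,0,0.4,-2.5,2.5,0.6],[0.07,0,0,0.4,-2.3,2.7,0.6],[0.07,0,0,0.4,-2.1,2.8,0.6],[0.06,0,0,0.3,-1.5,2.3,0.6],[0.03,0,0,0.2,-0.8,1.3,0.6],[0,0,0,0,0,0,0.6],[0,0,0,0,0,0,0.6]],
  ],
)

```text
time: 20.9
tool_pos: [0.5763, -0.35, 0.2053]
tcp_rot: [0.935, 1.335, -0.941]
wrist_force: [0.5, -0.9, 0.1]
width: 0.599
```

```bash
python3 plan.py 579 -368 190 19.7 3
```

```text
t 20.9 tcp [ 576.3 -350.   205.3] yaw 20.54 tilt 1.28 w 0.599 F [ 0.5 -0.9  0.1] q [-0.58  0.28  1.67 -0.    1.17 -0.94]
total shift tool cm [ 1.56 -0.39  1.75] turn [ 0.015  0.02  -0.01 ]
[0.00,0.01,-0.00,0.52,-0.13,0.58],
[0.00,0.01,-0.00,0.52,-0.13,0.59],
[0.00,0.01,-0.00,0.51,-0.12,0.59],
```

Call:
arm_command(
  series=[
    [[0.01,0.015,-0.005,0.5,-0.2,0.7,0.6],[0.005,0.005,-0.005,0.5,-0.1,0.7,0.6],[0,0,0,0.5,-0.1,0.5,0.6],[0,0,0,0,0,0,0.6],[0,0,0,0,0,0,0.6]],
  ],
)

```text
time: 21.4
tool_pos: [0.5812, -0.3664, 0.1893]
tcp_rot: [0.95, 1.357, -0.948]
wrist_force: [1.2, 1.1, 0.2]
width: 0.601
```

```bash
python3 plan.py 579 -368 122 19.7 5; python3 - <<'E'
from h import *
from workcell import bot
p2,d2=bot.read_camera("wrist")
cv2.imwrite("pics/w10.png",np.uint8(255*(p2/255.)**.6))
E
```

```text
t 21.4 tcp [ 581.2 -366.4  189.3] yaw 19.98 tilt 0.16 w 0.601 F [1.2 1.1 0.2] q [-0.6   0.33  1.64  0.    1.17 -0.95]
total shift tool cm [ 6.73 -0.25  0.1 ] turn [ 0.005 -0.003  0.001]
[0.00,-0.00,0.00,1.35,-0.05,0.02],
[0.00,-0.00,0.00,1.35,-0.05,0.02],
[0.00,-0.00,0.00,1.35,-0.05,0.02],
[0.00,-0.00,0.00,1.35,-0.05,0.02],
[0.00,-0.00,0.00,1.35,-0.05,0.02],
```

View pics/w10.png

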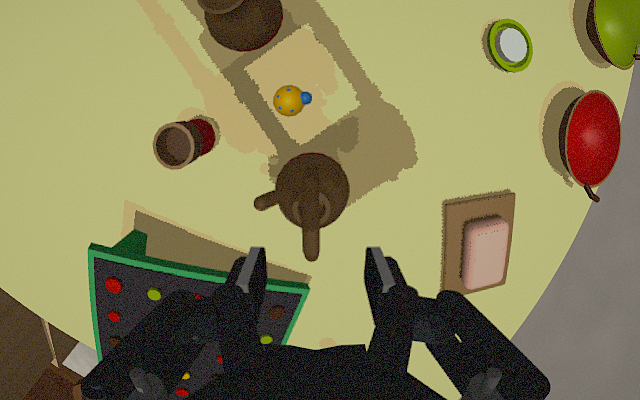

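```bash
python3 - <<'E'
from h import *
p,d,K,E=load("top0.npz"); X=cloud(d,K,E)*1000
m=(abs(X[...,0]-579)<110)&(abs(X[...,1]+368)<130)&(d>0)
for y in range(-490,-400,10):
    q=m&(abs(X[...,1]-y)<5); print(y,[int(np.percentile(X[...,2][q&(abs(X[...,0]-x)<10)],95)) if (q&(abs(X[...,0]-x)<10)).any() else None for x in range(480,690,20)])
E
```

```text
-490 [72, 65, 59, 53, 47, 41, 35, 28, 2, 3, 2]
-480 [69, 62, 56, 50, 44, 39, 32, 26, 2, 4, 2]
-470 [2, 2, 2, 3, 2, 2, 2, 2, 1, 2, 2]
-460 [3, 2, 2, 2, 1, 2, 2, 2, 1, 2, 1]
-450 [2, 2, 2, 1, 1, 2, 2, 2, 2, 1, 2]
-440 [2, 2, 2, 2, 2, 2, 2, 2, 2, 3, 2]
-430 [2, 2, 3, 2, 3, 2, 3, 1, 2, 2, 2]
-420 [2, 3, 2, 3, 3, 2, 4, 3, 3, 2, 3]
-410 [2, 1, 2, 1, 1, None, None, 2, 3, 2, 2]
```

Board is far and low. Descend on the bar.

Call:
arm_command(
  series=[
    [[0,0,0,0.8,-0.25,0,0.6],[0,0,0,1.4,0,0,0.6],[0,0,0,1.5,0,0,0.6],[0,0,0,1.4,0,0,0.6],[0,0,0,0.8,0,0,0.6],[0,0,0,0.3,0,0,0.6],[0,0,0,0,0,0,0.6]],
  ],
)

```text
time: 22.15
tool_pos: [0.5769, -0.3654, 0.1195]
tcp_rot: [0.95, 1.361, -0.948]
wrist_force: [0.8, 0.2, -0.2]
width: 0.599
```

```bash
python3 plan.py 579 -368 121 19.7 1
```

```text
t 22.15 tcp [ 576.9 -365.4  119.5] yaw 20.02 tilt 0.4 w 0.599 F [ 0.8  0.2 -0.2] q [-0.6   0.39  1.7   0.    1.06 -0.95]
total shift tool cm [-0.15  0.11  0.31] turn [ 0.006 -0.006  0.003]
[0.01,-0.01,0.00,-0.15,0.11,0.31],
```

Call:
arm_command(
  series=[
    [[0,-0.005,0,-0.1,0.1,0.3,0.6],[0,0,0,0,0,0,0.5],[0,0,0,0,0,0,0.35],[0,0,0,0,0,0,0.2],[0,0,0,0,0,0,0],[0,0,0,0,0,0,0],[0,0,0,0,0,0,0],[0,0,0,0,0,0,0]],
  ],
  newtons=70,
)

```text
time: 22.95
tool_pos: [0.5802, -0.369, 0.1228]
tcp_rot: [0.946, 1.353, -0.95]
wrist_force: [-0.2, 0.8, -0.8]
width: 0.125
```

```bash
python3 plan.py 579 -368 121 19.7 1; python3 - <<'E'
from h import *
from workcell import bot
p2,d2=bot.read_camera("wrist")
cv2.imwrite("pics/w11.png",np.uint8(255*(p2/255.)**.6))
E
```

```text
t 22.95 tcp [ 580.2 -369.   122.8] yaw 20.02 tilt 0.14 w 0.125 F [-0.2  0.8 -0.8] q [-0.6   0.39  1.69 -0.    1.06 -0.95]
total shift tool cm [ 0.18 -0.08 -0.14] turn [0.006 0.002 0.001]
[0.01,0.00,0.00,0.18,-0.08,-0.14],
```

View pics/w11.png

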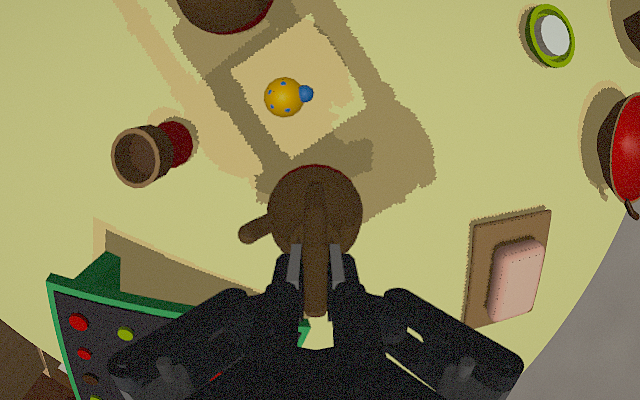

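Call:
arm_command(
  series=[
    [[0,0,0,-0.3,0,0,0],[0,0,0,-0.6,0,0,0],[0,0,0,-1,0,0,0],[0,0,0,-1.5,0,0,0],[0,0,0,-2,0,0,0],[0,0,0,-2,0,0,0],[0,0,0,-2,0,0,0],[0,0,0,-2,0,0,0],[0,0,0,-1.2,0,0,0],[0,0,0,-0.5,0,0,0]],
  ],
)

```text
time: 24.0
tool_pos: [0.5801, -0.3684, 0.266]
tcp_rot: [0.946, 1.351, -0.949]
wrist_force: [0.1, -0.3, -2.4]
width: 0.125
```

```bash
python3 plan.py 579 -60 280 19.7 10; python3 - <<'E'
from h import *
from workcell import bot
p2,d2=bot.read_camera("wrist")
cv2.imwrite("pics/w12.png",np.uint8(255*(p2/255.)**.6))
p,d=bot.read_camera("side"); cv2.imwrite("pics/s12.png",cv2.resize(np.uint8(255*(p[60:220,240:440]/255.)**.6),None,fx=3.5,fy=3.5))
E
```

```text
t 24.0 tcp [ 580.1 -368.4  266. ] yaw 20.02 tilt 0.21 w 0.125 F [ 0.1 -0.3 -2.4] q [-0.6   0.28  1.56 -0.    1.3  -0.95]
total shift tool cm [ -1.51  10.45 -29.01] turn [ 0.006  0.004 -0.   ]
[0.00,0.00,-0.00,-0.15,1.05,-2.90],
[0.00,0.00,-0.00,-0.15,1.04,-2.90],
[0.00,0.00,-0.00,-0.15,1.04,-2.90],
[0.00,0.00,-0.00,-0.15,1.04,-2.90],
[0.00,0.00,-0.00,-0.15,1.04,-2.90],
[0.00,0.00,-0.00,-0.15,1.04,-2.90],
[0.00,0.00,-0.00,-0.14,1.04,-2.91],
[0.00,0.00,-0.00,-0.14,1.03,-2.91],
[0.00,0.00,-0.00,-0.14,1.03,-2.91],
[0.00,0.00,-0.00,-0.14,1.03,-2.91],
```

View pics/w12.png

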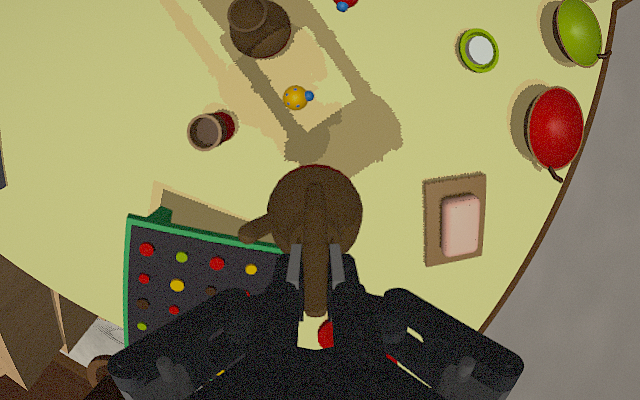

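View pics/s12.png

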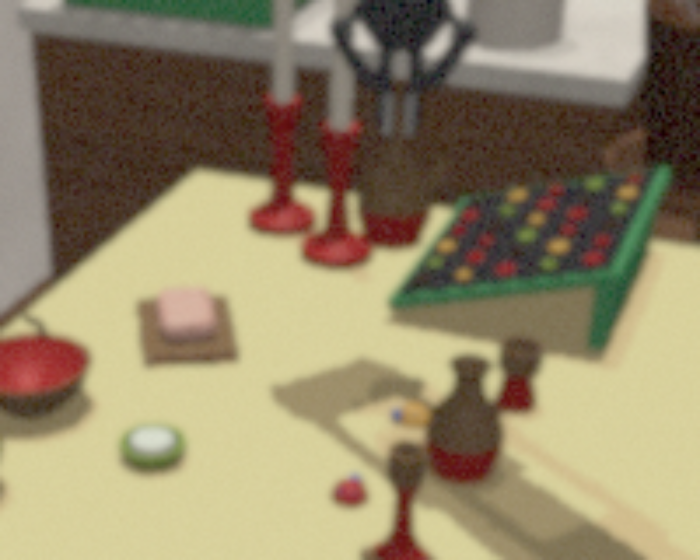

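```bash
python3 plan.py 513.5 266.5 240 20 20 | head -4
```

```text
t 24.1 tcp [ 580.1 -368.5  265.2] yaw 20.02 tilt 0.2 w 0.128 F [ 0.5 -0.6 -2.9] q [-0.6   0.28  1.56 -0.    1.3  -0.95]
total shift tool cm [  2.31  15.47 -61.95] turn [ 0.     0.004 -0.   ]
[0.00,0.00,-0.00,0.12,0.77,-3.10],
[0.00,0.00,-0.00,0.12,0.77,-3.10],
```

Call:
arm_command(
  series=[
    [[0,0,0,0,0.4,-1,0],[0,0,0,0,0.7,-2,0],[0,0,0,0,0.9,-2.8,0],[0,0,0,0,0.9,-3,0],[0,0,0,0,0.8,-3,0],[0,0,0,0,0.8,-3,0],[0,0,0,0,0.8,-3,0],[0,0,0,0,0.8,-3,0],[0,0,0,0,0.8,-3,0],[0,0,0,0,0.8,-3,0]],
  ],
)

```text
time: 25.1
tool_pos: [0.5499, -0.0673, 0.2508]
tcp_rot: [0.95, 1.378, -0.956]
wrist_force: [0.8, -0.3, -1.8]
width: 0.125
```

```bash
python3 plan.py 513.5 266.5 240 20 10
```

```text
t 25.1 tcp [549.9 -67.3 250.8] yaw 19.91 tilt 1.39 w 0.125 F [ 0.8 -0.3 -1.8] q [-0.17  0.05  1.85  0.01  1.26 -0.52]
total shift tool cm [  1.52   7.96 -32.6 ] turn [-0.002 -0.018  0.017]
[-0.00,-0.00,0.00,0.15,0.80,-3.26],
[-0.00,-0.00,0.00,0.15,0.80,-3.26],
[-0.00,-0.00,0.00,0.14,0.80,-3.26],
[-0.00,-0.00,0.00,0.14,0.80,-3.26],
[-0.00,-0.00,0.00,0.13,0.80,-3.26],
[-0.00,-0.00,0.00,0.13,0.80,-3.26],
[-0.00,-0.00,0.00,0.13,0.80,-3.26],
[-0.00,-0.00,0.00,0.12,0.80,-3.26],
[-0.00,-0.00,0.00,0.12,0.80,-3.26],
[-0.00,-0.00,0.00,0.11,0.80,-3.26],
```

Call:
arm_command(
  series=[
    [[0,-0.01,0.01,0,0.8,-3,0],[0,0,0.005,0,0.8,-3,0],[0,0,0,0,0.8,-3,0],[0,0,0,0,0.8,-3,0],[0,0,0,0,0.8,-3,0],[0,0,0,0,0.8,-3,0],[0,0,0,0,0.8,-3,0],[0,0,0,0,0.8,-3,0],[0,0,0,0,0.8,-2.8,0],[0,0,0,0,0.5,-1.5,0]],
  ],
)

```text
time: 26.1
tool_pos: [0.5012, 0.2506, 0.2398]
tcp_rot: [0.938, 1.389, -0.954]
wrist_force: [-0.3, -0.5, -2.3]
width: 0.126
```

Call:
arm_command(
  series=[
    [[0,0,0,0,0,-0.4,0],[0,0,0,0,0,0,0],[0,0,0,0,0,0,0]],
  ],
)

```text
time: 26.4
tool_pos: [0.4945, 0.2571, 0.2367]
tcp_rot: [0.929, 1.395, -0.955]
wrist_force: [0.4, -0.4, -3.0]
width: 0.126
```

```bash
python3 plan.py 513.5 266.5 190 20 4
```

```text
t 26.4 tcp [494.5 257.1 236.7] yaw 20.85 tilt 2.15 w 0.126 F [ 0.4 -0.4 -3. ] q [0.42 0.07 1.86 0.02 1.24 0.05]
total shift tool cm [ 4.6   2.26 -0.11] turn [ 0.015 -0.019  0.032]
[0.00,-0.00,0.01,1.15,0.56,-0.03],
[0.00,-0.00,0.01,1.15,0.56,-0.04],
[0.00,-0.00,0.01,1.16,0.55,-0.04],
[0.00,-0.00,0.01,1.16,0.54,-0.05],
```

Call:
arm_command(
  series=[
    [[0.01,-0.015,0.02,0,0.8,0,0],[0.005,-0.01,0.02,0.2,0.8,0,0],[0,0,0,0.6,0.6,0,0],[0,0,0,0.8,0,0,0],[0,0,0,0.8,0,0,0],[0,0,0,0.4,0,0,0],[0,0,0,0,0,0,0],[0,0,0,0,0,0,0]],
  ],
)

```text
time: 27.2
tool_pos: [0.5173, 0.2614, 0.2042]
tcp_rot: [0.953, 1.339, -0.95]
wrist_force: [0.8, -0.0, -1.7]
width: 0.126
```

```bash
python3 plan.py 513.5 266.5 165 20 4; python3 - <<'E'
from h import *
from workcell import bot
p2,d2=bot.read_camera("wrist")
cv2.imwrite("pics/w13.png",np.uint8(255*(p2/255.)**.6))
E
```

```text
t 27.2 tcp [517.3 261.4 204.2] yaw 19.61 tilt 0.71 w 0.126 F [ 0.8 -0.  -1.7] q [ 0.43  0.12  1.87 -0.01  1.15  0.09]
total shift tool cm [ 3.92 -0.22 -0.65] turn [-0.007  0.009 -0.008]
[-0.00,0.00,-0.00,0.98,-0.06,-0.16],
[-0.00,0.00,-0.00,0.98,-0.05,-0.16],
[-0.00,0.00,-0.00,0.98,-0.05,-0.16],
[-0.00,0.00,-0.00,0.98,-0.05,-0.16],
```

View pics/w13.png

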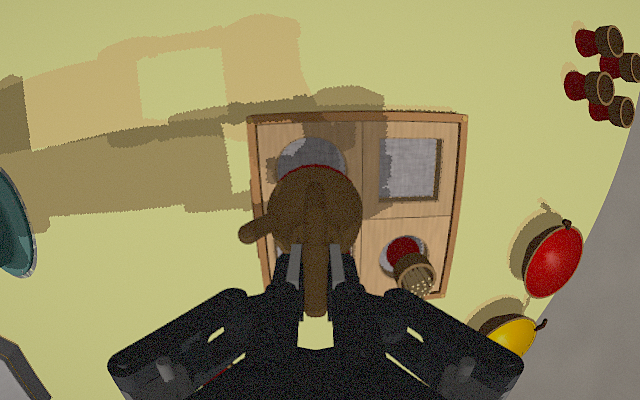

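Call:
arm_command(
  series=[
    [[-0.005,0.008,-0.008,0.5,-0.2,-0.6,0],[0,0,0,0.9,0,0,0],[0,0,0,1,0,0,0],[0,0,0,0.8,0,0,0],[0,0,0,0.3,0,0,0],[0,0,0,0,0,0,0],[0,0,0,0,0,0,0]],
  ],
)

```text
time: 27.95
tool_pos: [0.5129, 0.2669, 0.166]
tcp_rot: [0.949, 1.354, -0.949]
wrist_force: [-0.0, -0.9, -1.5]
width: 0.123
```

```bash
python3 plan.py 513.5 266.5 137 20 3
```

```text
t 27.95 tcp [512.9 266.9 166. ] yaw 19.95 tilt 0.03 w 0.123 F [-0.  -0.9 -1.5] q [ 0.44  0.15  1.9  -0.    1.08  0.09]
total shift tool cm [2.9  0.05 0.06] turn [-0.001  0.     0.   ]
[-0.00,0.00,0.00,0.97,0.02,0.02],
[-0.00,0.00,0.00,0.97,0.02,0.02],
[-0.00,0.00,0.00,0.97,0.02,0.02],
```

Call:
arm_command(
  series=[
    [[0,0,0,0.5,0,0.05,0],[0,0,0,0.8,0,0,0],[0,0,0,0.8,0,0,0],[0,0,0,0.4,0,0,0],[0,0,0,0.1,0,0,0],[0,0,0,0,0,0,0],[0,0,0,0,0,0,0]],
  ],
)

```text
time: 28.65
tool_pos: [0.5135, 0.2665, 0.1382]
tcp_rot: [0.949, 1.353, -0.949]
wrist_force: [-0.0, -0.4, -2.6]
width: 0.127
```

```bash
python3 plan.py 513.5 266.5 137 20 1
```

```text
t 28.65 tcp [513.5 266.5 138.2] yaw 19.94 tilt 0.03 w 0.127 F [-0.  -0.4 -2.6] q [ 0.44  0.18  1.93 -0.    1.03  0.09]
total shift tool cm [ 0.12  0.   -0.  ] turn [-0.001  0.    -0.001]
[-0.00,0.00,-0.00,0.12,0.00,-0.00],
```

Call:
arm_command(
  series=[
    [[0,0,0,0.15,0,0,0],[0,0,0,0,0,0,0],[0,0,0,0,0,0,0]],
  ],
)

```text
time: 28.95
tool_pos: [0.514, 0.2668, 0.1373]
tcp_rot: [0.95, 1.353, -0.948]
wrist_force: [0.2, -0.2, -1.7]
width: 0.127
```

Call:
arm_command(
  series=[
    [[0,0,0,0.15,0,0,0],[0,0,0,0,0,0,0],[0,0,0,0,0,0,0]],
  ],
)

```text
time: 29.25
tool_pos: [0.5147, 0.2672, 0.1371]
tcp_rot: [0.952, 1.352, -0.946]
wrist_force: [0.6, -0.8, -2.2]
width: 0.124
```

```bash
python3 plan.py 513.5 266.5 137 20 1; python3 - <<'E'
from h import *
from workcell import bot
p,d=bot.read_camera("side"); i=bot.camera_info("side"); K,E=i["K"],i["extrinsics"]
X=cloud(d,K,E)*1000; 
cv2.imwrite("pics/s14.png",cv2.resize(np.uint8(255*(p[180:340,180:360]/255.)**.6),None,fx=3.7,fy=3.7))
u0,v0=proj(np.array([.513,.267,.06]),K,E); print(u0,v0)
u=int(round(u0))
print([(v,p[v,u].tolist(),X[v,u].round(0).astype(int).tolist()) for v in range(int(v0)-30,int(v0)+32,3)])
E
```

```text
t 29.25 tcp [514.7 267.2 137.1] yaw 19.94 tilt 0.23 w 0.124 F [ 0.6 -0.8 -2.2] q [ 0.44  0.18  1.93 -0.    1.03  0.09]
total shift tool cm [ 0.01 -0.14  0.02] turn [-0.001 -0.    -0.004]
[-0.00,-0.00,-0.00,0.01,-0.14,0.02],
286.70641962111995 282.8742082729495
[(252, [20, 22, 28], [513, 259, 138]), (255, [37, 37, 41], [509, 267, 138]), (258, [29, 32, 38], [505, 275, 138]), (261, [32, 35, 40], [503, 280, 135]), (264, [31, 36, 41], [502, 284, 130]), (267, [18, 29, 35], [500, 287, 126]), (270, [13, 26, 34], [499, 291, 122]), (273, [18, 27, 38], [498, 293, 116]), (276, [7, 21, 35], [498, 294, 109]), (279, [22, 30, 40], [498, 294, 101]), (282, [15, 28, 39], [498, 295, 94]), (285, [14, 26, 34], [498, 295, 85]), (288, [17, 31, 39], [499, 294, 76]), (291, [21, 32, 43], [499, 296, 69]), (294, [17, 31, 41], [498, 296, 61]), (297, [21, 31, 45], [499, 296, 52]), (300, [8, 5, 54], [497, 300, 47]), (303, [3, 4, 54], [499, 298, 37]), (306, [13, 18, 57], [501, 295, 24]), (309, [31, 46, 63], [496, 305, 27]), (312, [20, 34, 52], [491, 316, 31])]
```

View pics/s14.png

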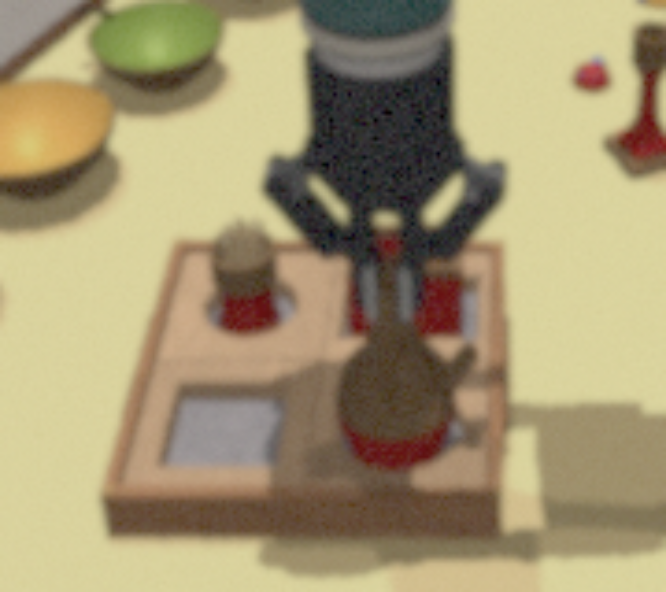

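Call:
arm_command(
  series=[
    [[0,0,0,0,0,0,0.25],[0,0,0,0,0,0,0.45],[0,0,0,0,0,0,0.45],[0,0,0,0,0,0,0.45],[0,0,0,-0.5,0,0,0.45],[0,0,0,-1.5,0,0,0.45],[0,0,0,-2.5,0,0,0.45],[0,0,0,-2.5,0,0,0.45],[0,0,0,-2,0,0,0.45],[0,0,0,-1,0,0,0.45]],
  ],
)

```text
time: 30.3
tool_pos: [0.5143, 0.2669, 0.2444]
tcp_rot: [0.952, 1.352, -0.946]
wrist_force: [0.5, -0.2, -0.3]
width: 0.446
```

```bash
python3 plan.py 471 -75 180 -44.4 12; python3 - <<'E'
from h import *
from workcell import bot
p2,d2=bot.read_camera("wrist")
cv2.imwrite("pics/w15.png",np.uint8(255*(p2/255.)**.6))
E
```

```text
t 30.3 tcp [514.3 266.9 244.4] yaw 19.94 tilt 0.25 w 0.446 F [ 0.5 -0.2 -0.3] q [ 0.44  0.09  1.83 -0.    1.22  0.09]
total shift tool cm [  6.36 -15.76  30.67] turn [ 1.123 -0.003 -0.004]
[0.09,-0.00,-0.00,0.53,-1.31,2.56],
[0.09,-0.00,-0.00,0.53,-1.07,2.67],
[0.09,-0.00,-0.00,0.53,-0.81,2.76],
[0.09,-0.00,-0.00,0.53,-0.55,2.82],
[0.09,-0.00,-0.00,0.53,-0.29,2.86],
[0.09,-0.00,-0.00,0.53,-0.02,2.87],
[0.09,-0.00,-0.00,0.53,0.25,2.86],
[0.09,-0.00,-0.00,0.54,0.52,2.83],
[0.09,-0.00,-0.00,0.54,0.78,2.76],
[0.09,-0.00,-0.00,0.54,1.03,2.68],
[0.09,-0.00,-0.00,0.54,1.28,2.57],
[0.09,-0.00,-0.00,0.54,1.51,2.44],
```

View pics/w15.png

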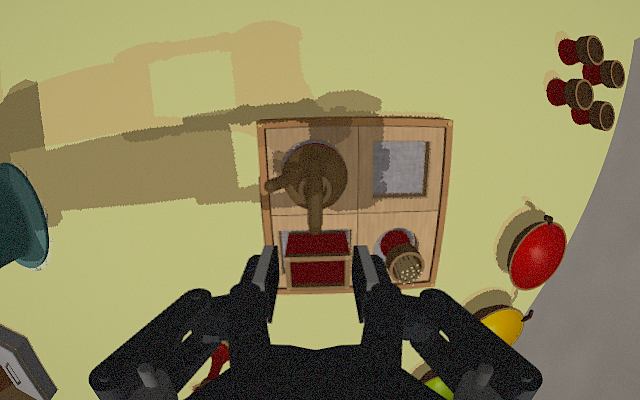

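Call:
arm_command(
  series=[
    [[0.09,0,0,0,-1.3,2.6,0.6],[0.09,0,0,0.2,-1.1,2.7,0.6],[0.09,0,0,0.3,-0.8,2.8,0.6],[0.09,0,0,0.3,-0.5,2.8,0.6],[0.09,0,0,0.3,-0.3,2.9,0.6],[0.09,0,0,0.3,0,2.9,0.6],[0.09,0,0,0.3,0.2,2.9,0.6],[0.09,0,0,0.3,0.5,2.8,0.6],[0.09,0,0,0.3,0.8,2.8,0.6],[0.09,0,0,0.3,1,2,0.6]],
  ],
)

```text
time: 31.35
tool_pos: [0.4802, -0.0202, 0.2171]
tcp_rot: [1.632, 0.876, -1.615]
wrist_force: [1.1, -0.5, -0.0]
width: 0.596
```

Call:
arm_command(
  series=[
    [[0.05,0,0,0.3,0.5,1,0.6],[0,0,0,0,0,0,0.6],[0,0,0,0,0,0,0.6]],
  ],
)

```text
time: 31.65
tool_pos: [0.4775, -0.0335, 0.2125]
tcp_rot: [1.669, 0.84, -1.656]
wrist_force: [-0.2, 0.2, -0.8]
width: 0.597
```

```bash
python3 plan.py 471 -75 170 -44.4 4
```

```text
t 31.65 tcp [477.5 -33.5 212.5] yaw -36.54 tilt 0.42 w 0.597 F [-0.2  0.2 -0.8] q [-0.13 -0.09  2.06  0.01  1.16  0.51]
total shift tool cm [4.22 1.95 3.75] turn [ 0.137 -0.007 -0.   ]
[0.03,-0.00,-0.00,1.06,0.49,0.94],
[0.03,-0.00,-0.00,1.06,0.52,0.92],
[0.03,-0.00,-0.00,1.06,0.55,0.90],
[0.03,-0.00,-0.00,1.06,0.58,0.88],
```

Call:
arm_command(
  series=[
    [[0.04,0,0,0.5,0.6,1.1,0.6],[0.04,0,0,0.9,0.7,1.1,0.6],[0.03,0,0,1,0.6,1,0.6],[0.03,0,0,1,0.2,0.4,0.6],[0,0,0,0.5,0,0,0.6],[0,0,0,0,0,0,0.6],[0,0,0,0,0,0,0.6]],
  ],
)

```text
time: 32.35
tool_pos: [0.4702, -0.0753, 0.1685]
tcp_rot: [1.766, 0.735, -1.756]
wrist_force: [0.7, -0.1, -0.1]
width: 0.598
```

```bash
python3 plan.py 471 -75 100 -44.4 4; python3 - <<'E'
from h import *
from workcell import bot
p2,d2=bot.read_camera("wrist")
cv2.imwrite("pics/w16.png",np.uint8(255*(p2/255.)**.6))
E
```

```text
t 32.35 tcp [470.2 -75.3 168.5] yaw -44.97 tilt 0.43 w 0.598 F [ 0.7 -0.1 -0.1] q [-0.22 -0.05  2.11  0.01  1.08  0.56]
total shift tool cm [ 6.85  0.06 -0.03] turn [-0.01  -0.007  0.003]
[-0.00,-0.00,0.00,1.71,0.01,-0.01],
[-0.00,-0.00,0.00,1.71,0.01,-0.01],
[-0.00,-0.00,0.00,1.71,0.01,-0.01],
[-0.00,-0.00,0.00,1.71,0.01,-0.02],
```

View pics/w16.png

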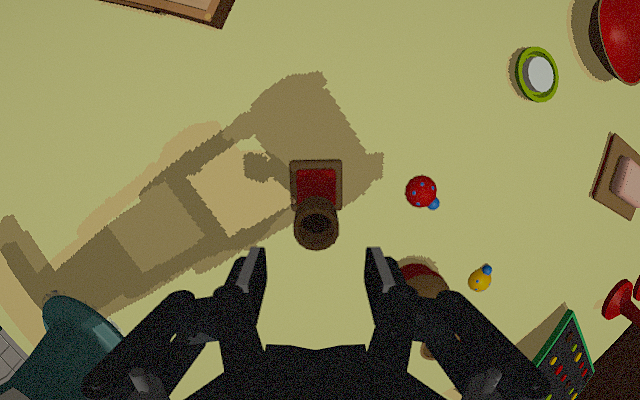

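Call:
arm_command(
  series=[
    [[-0.01,-0.005,0,0.8,0,0,0.6],[0,0,0,1.4,0,0,0.6],[0,0,0,1.5,0,0,0.6],[0,0,0,1.4,0,0,0.6],[0,0,0,0.8,0,0,0.6],[0,0,0,0.4,0,0,0.6],[0,0,0,0,0,0,0.6],[0,0,0,0,0,0,0.6]],
  ],
)

```text
time: 33.2
tool_pos: [0.4712, -0.0737, 0.1012]
tcp_rot: [1.753, 0.743, -1.749]
wrist_force: [-0.0, -0.8, -0.4]
width: 0.599
```

```bash
python3 plan.py 471 -75 100 -44.4 1
```

```text
t 33.2 tcp [471.2 -73.7 101.2] yaw -44.15 tilt 0.17 w 0.599 F [-0.  -0.8 -0.4] q [-0.21  0.04  2.16  0.    0.94  0.56]
total shift tool cm [0.12 0.08 0.11] turn [ 0.004 -0.003  0.001]
[0.00,-0.00,0.00,0.12,0.08,0.11],
```

Call:
arm_command(
  series=[
    [[0,0,0,0.1,0.1,0.1,0.6],[0,0,0,0,0,0,0.5],[0,0,0,0,0,0,0.4],[0,0,0,0,0,0,0.2],[0,0,0,0,0,0,0.1],[0,0,0,0,0,0,0.1],[0,0,0,0,0,0,0.1],[0,0,0,0,0,0,0.1]],
  ],
  newtons=60,
)

```text
time: 34.0
tool_pos: [0.4725, -0.0755, 0.1019]
tcp_rot: [1.755, 0.74, -1.746]
wrist_force: [-0.2, 0.7, -1.4]
width: 0.331
```

```bash
python3 plan.py 471 -75 100 -44.4 1
```

```text
t 34.0 tcp [472.5 -75.5 101.9] yaw -44.16 tilt 0.28 w 0.331 F [-0.2  0.7 -1.4] q [-0.21  0.04  2.16  0.    0.93  0.56]
total shift tool cm [ 0.19 -0.14  0.07] turn [ 0.004 -0.005 -0.002]
[0.00,-0.00,-0.00,0.19,-0.14,0.07],
```

Call:
arm_command(
  series=[
    [[0,0,0,-0.3,0,0,0.1],[0,0,0,-0.6,0,0,0.1],[0,0,0,-1,0,0,0.1],[0,0,0,-1.5,0,0,0.1],[0,0,0,-2,0,0,0.1],[0,0,0,-2,0,0,0.1],[0,0,0,-2,0,0,0.1],[0,0,0,-2,0,0,0.1],[0,0,0,-1.2,0,0,0.1],[0,0,0,-0.5,0,0,0.1]],
  ],
)

```text
time: 35.0
tool_pos: [0.4706, -0.0756, 0.2418]
tcp_rot: [1.754, 0.741, -1.747]
wrist_force: [0.8, -0.1, -2.1]
width: 0.336
```

```bash
python3 plan.py 606 303 245 -68.1 14
```

```text
t 35.0 tcp [470.6 -75.6 241.8] yaw -44.16 tilt 0.23 w 0.336 F [ 0.8 -0.1 -2.1] q [-0.21 -0.11  2.03  0.    1.22  0.56]
total shift tool cm [ -0.19 -16.66 -36.6 ] turn [ 0.418 -0.004 -0.   ]
[0.03,-0.00,-0.00,-0.01,-1.19,-2.61],
[0.03,-0.00,-0.00,-0.01,-1.27,-2.58],
[0.03,-0.00,-0.00,-0.01,-1.34,-2.54],
[0.03,-0.00,-0.00,-0.02,-1.42,-2.50],
[0.03,-0.00,-0.00,-0.02,-1.49,-2.45],
[0.03,-0.00,-0.00,-0.02,-1.57,-2.41],
[0.03,-0.00,-0.00,-0.02,-1.64,-2.36],
[0.03,-0.00,-0.00,-0.02,-1.71,-2.31],
[0.03,-0.00,-0.00,-0.02,-1.77,-2.26],
[0.03,-0.00,-0.00,-0.02,-1.84,-2.20],
[0.03,-0.00,-0.00,-0.02,-1.91,-2.15],
[0.03,-0.00,-0.00,-0.02,-1.97,-2.09],
[0.03,-0.00,-0.00,-0.02,-2.03,-2.03],
[0.03,-0.00,-0.00,-0.02,-2.09,-1.97],
```

Call:
arm_command(
  series=[
    [[0.03,0,0,0,-0.6,-1.3,0.1],[0.03,0,0,0,-1.2,-2.5,0.1],[0.03,0,0,0,-1.3,-2.5,0.1],[0.03,0,0,0,-1.4,-2.5,0.1],[0.03,0,0,0,-1.5,-2.5,0.1],[0.03,0,0,0,-1.6,-2.4,0.1],[0.03,0,0,0,-1.6,-2.4,0.1],[0.03,0,0,0,-1.7,-2.3,0.1],[0.03,0,0,0,-1.8,-2.3,0.1],[0.03,0,0,0,-1.8,-2.2,0.1]],
  ],
)

```text
time: 36.0
tool_pos: [0.5648, 0.1848, 0.238]
tcp_rot: [1.948, 0.478, -1.957]
wrist_force: [-0.1, 0.4, -1.8]
width: 0.332
```

```bash
python3 plan.py 606 303 235 -68.1 5
```

```text
t 36.0 tcp [564.8 184.8 238. ] yaw -62.41 tilt 0.27 w 0.332 F [-0.1  0.4 -1.8] q [ 0.27  0.13  1.8  -0.    1.22  1.36]
total shift tool cm [ 0.26 -8.57 -9.13] turn [ 0.099  0.005 -0.   ]
[0.02,0.00,-0.00,0.05,-1.71,-1.83],
[0.02,0.00,-0.00,0.05,-1.75,-1.79],
[0.02,0.00,-0.00,0.05,-1.78,-1.76],
[0.02,0.00,-0.00,0.06,-1.82,-1.72],
[0.02,0.00,-0.00,0.06,-1.85,-1.68],
```

Call:
arm_command(
  series=[
    [[0.02,0,0,0,-1.7,-1.8,0.1],[0.02,0,0,0,-1.7,-1.8,0.1],[0.02,0,0,0,-1.7,-1.7,0.1],[0.01,0,0,0,-1.3,-1.2,0.1],[0,0,0,0,-0.5,-0.5,0.1],[0,0,0,0,0,0,0.1],[0,0,0,0,0,0,0.1]],
  ],
)

```text
time: 36.7
tool_pos: [0.5963, 0.2836, 0.2301]
tcp_rot: [1.977, 0.414, -2.009]
wrist_force: [-0.7, 0.2, -1.2]
width: 0.335
```

```bash
python3 plan.py 606 303 170 -68.1 5
```

```text
t 36.7 tcp [596.3 283.6 230.1] yaw -66.34 tilt 0.93 w 0.335 F [-0.7  0.2 -1.2] q [0.41 0.26 1.65 0.   1.25 1.56]
total shift tool cm [ 5.99 -1.39 -1.77] turn [0.031 0.016 0.   ]
[0.01,0.00,0.00,1.20,-0.28,-0.35],
[0.01,0.00,0.00,1.20,-0.28,-0.35],
[0.01,0.00,0.00,1.20,-0.28,-0.34],
[0.01,0.00,0.00,1.20,-0.28,-0.34],
[0.01,0.00,0.00,1.20,-0.29,-0.33],
```

Call:
arm_command(
  series=[
    [[0.015,0.01,0,0.2,-0.7,-0.9,0.1],[0.015,0.006,0,0.6,-0.7,-0.8,0.1],[0,0,0,1.2,0,0,0.1],[0,0,0,1.4,0,0,0.1],[0,0,0,1.2,0,0,0.1],[0,0,0,0.6,0,0,0.1],[0,0,0,0,0,0,0.1],[0,0,0,0,0,0,0.1]],
  ],
)

```text
time: 37.5
tool_pos: [0.6054, 0.3008, 0.1709]
tcp_rot: [2.011, 0.383, -2.018]
wrist_force: [0.6, -0.8, -1.6]
width: 0.334
```

```bash
python3 plan.py 606 303 145 -68.1 5; python3 - <<'E'
from h import *
from workcell import bot
p2,d2=bot.read_camera("wrist")
cv2.imwrite("pics/w17.png",np.uint8(255*(p2/255.)**.6))
E
```

```text
t 37.5 tcp [605.4 300.8 170.9] yaw -68.37 tilt 0.23 w 0.334 F [ 0.6 -0.8 -1.6] q [ 0.42  0.33  1.68 -0.    1.14  1.62]
total shift tool cm [ 2.59 -0.19 -0.14] turn [-0.005  0.004 -0.001]
[-0.00,0.00,-0.00,0.52,-0.04,-0.03],
[-0.00,0.00,-0.00,0.52,-0.04,-0.03],
[-0.00,0.00,-0.00,0.52,-0.04,-0.03],
[-0.00,0.00,-0.00,0.52,-0.04,-0.03],
[-0.00,0.00,-0.00,0.52,-0.04,-0.03],
```

View pics/w17.png

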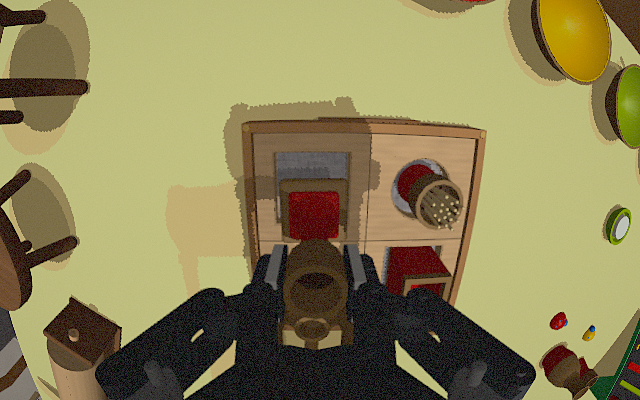

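Call:
arm_command(
  series=[
    [[0,0.004,0,0.5,-0.2,-0.15,0.1],[0,0,0,1,0,0,0.1],[0,0,0,1.1,0,0,0.1],[0,0,0,1,0,0,0.1],[0,0,0,0.6,0,0,0.1],[0,0,0,0.2,0,0,0.1],[0,0,0,0,0,0,0.1],[0,0,0,0,0,0,0.1]],
  ],
)

```text
time: 38.35
tool_pos: [0.6068, 0.3037, 0.124]
tcp_rot: [2.017, 0.385, -2.013]
wrist_force: [-0.3, -0.1, -1.2]
width: 0.339
```

```bash
python3 plan.py 606 303 116 -68.1 1
```

```text
t 38.35 tcp [606.8 303.7 124. ] yaw -68.37 tilt 0.13 w 0.339 F [-0.3 -0.1 -1.2] q [ 0.43  0.37  1.71 -0.    1.05  1.62]
total shift tool cm [0.8  0.04 0.1 ] turn [-0.005 -0.002 -0.001]
[-0.00,-0.00,-0.00,0.80,0.04,0.10],
```

Call:
arm_command(
  series=[
    [[0,0,0,0.4,0,0,0.1],[0,0,0,0.3,0,0,0.1],[0,0,0,0,0,0,0.1],[0,0,0,0,0,0,0.1]],
  ],
)

```text
time: 38.75
tool_pos: [0.6076, 0.304, 0.1178]
tcp_rot: [2.02, 0.385, -2.01]
wrist_force: [0.5, -0.3, -3.1]
width: 0.333
```

Call:
arm_command(
  series=[
    [[0,0,0,0.15,0,0,0.1],[0,0,0,0,0,0,0.1],[0,0,0,0,0,0,0.1]],
  ],
)

```text
time: 39.05
tool_pos: [0.6079, 0.3041, 0.1166]
tcp_rot: [2.021, 0.385, -2.01]
wrist_force: [-0.4, -0.1, -2.1]
width: 0.335
```

```bash
python3 plan.py 606 303 116 -68.1 1; python3 - <<'E'
from h import *
from workcell import bot
p,d=bot.read_camera("side"); i=bot.camera_info("side"); K,E=i["K"],i["extrinsics"]
X=cloud(d,K,E)*1000; 
cv2.imwrite("pics/s18.png",cv2.resize(np.uint8(255*(p[180:340,180:360]/255.)**.6),None,fx=3.7,fy=3.7))
E
```

```text
t 39.05 tcp [607.9 304.1 116.6] yaw -68.38 tilt 0.3 w 0.335 F [-0.4 -0.1 -2.1] q [ 0.43  0.38  1.72 -0.    1.04  1.62]
total shift tool cm [0.06 0.03 0.22] turn [-0.005 -0.005 -0.001]
[-0.00,-0.01,-0.00,0.06,0.03,0.22],
```

View pics/s18.png

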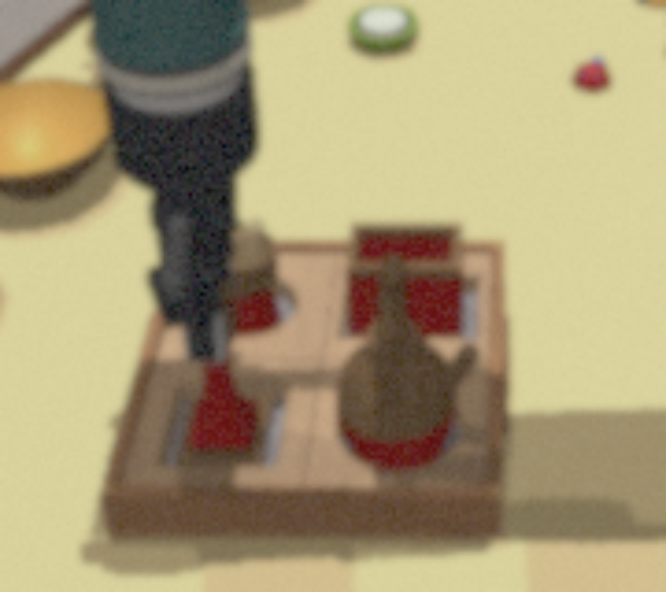

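Foot is inside the square cut-out at (220,430). One more small press with correction, then release.

Call:
arm_command(
  series=[
    [[0,0,0,0.15,0,0.15,0.1],[0,0,0,0,0,0,0.1],[0,0,0,0,0,0,0.1]],
  ],
)

```text
time: 39.4
tool_pos: [0.6073, 0.304, 0.1163]
tcp_rot: [2.023, 0.386, -2.007]
wrist_force: [-0.4, 0.5, -1.8]
width: 0.331
```

Call:
arm_command(
  series=[
    [[0,0,0,0,0,0,0.4],[0,0,0,0,0,0,0.6],[0,0,0,0,0,0,0.6],[0,0,0,0,0,0,0.6],[0,0,0,-0.5,0,0,0.6],[0,0,0,-1.5,0,0,0.6],[0,0,0,-2.5,0,0,0.6],[0,0,0,-3.5,0,0,0.6],[0,0,0,-3.5,0,0,0.6],[0,0,0,-2,0,0,0.6]],
  ],
)

```text
time: 40.4
tool_pos: [0.6045, 0.3028, 0.2565]
tcp_rot: [2.017, 0.384, -2.013]
wrist_force: [0.8, -0.2, 0.1]
width: 0.601
```

```bash
python3 plan.py 480 -150 350 -68.1 14
```

```text
t 40.4 tcp [604.5 302.8 256.5] yaw -68.38 tilt 0.1 w 0.601 F [ 0.8 -0.2  0.1] q [ 0.43  0.26  1.6  -0.    1.28  1.62]
total shift tool cm [-9.37 37.51 28.24] turn [-0.005 -0.002 -0.001]
[-0.00,-0.00,-0.00,-0.67,2.68,2.02],
[-0.00,-0.00,-0.00,-0.67,2.68,2.02],
[-0.00,-0.00,-0.00,-0.67,2.68,2.02],
[-0.00,-0.00,-0.00,-0.67,2.68,2.02],
[-0.00,-0.00,-0.00,-0.67,2.68,2.02],
[-0.00,-0.00,-0.00,-0.67,2.68,2.02],
[-0.00,-0.00,-0.00,-0.67,2.68,2.02],
[-0.00,-0.00,-0.00,-0.67,2.67,2.02],
[-0.00,-0.00,-0.00,-0.67,2.67,2.03],
[-0.00,-0.00,-0.00,-0.67,2.67,2.03],
[-0.00,-0.00,-0.00,-0.67,2.67,2.03],
[-0.00,-0.00,-0.00,-0.67,2.67,2.03],
[-0.00,-0.00,-0.00,-0.67,2.67,2.03],
[-0.00,-0.00,-0.00,-0.67,2.67,2.03],
```

Move clear of the tray so the top camera sees it.

Call:
arm_command(
  series=[
    [[0,0,0,-1,2.5,1.9,0.6],[0,0,0,-1,2.7,2,0.6],[0,0,0,-1,2.7,2,0.6],[0,0,0,-1,2.7,2,0.6],[0,0,0,-1,2.7,2,0.6],[0,0,0,-0.7,2.7,2,0.6],[0,0,0,-0.5,2.7,2,0.6],[0,0,0,0,2.7,2,0.6],[0,0,0,0,2.7,2,0.6],[0,0,0,0,2.7,2,0.6]],
  ],
)

```text
time: 41.4
tool_pos: [0.5195, -0.0259, 0.3429]
tcp_rot: [2.046, 0.392, -1.973]
wrist_force: [1.3, 0.3, -0.1]
width: 0.603
```

Call:
arm_command(
  series=[
    [[0,0,0,0,2.7,2,0.6],[0,0,0,0,2.7,2,0.6],[0,0,0,0,2.7,2,0.6],[0,0,0,0,2.7,2,0.6],[0,0,0,0,1.5,1,0.6],[0,0,0,0,0,0,0.6],[0,0,0,0,0,0,0.6],[0,0,0,0,0,0,0.6]],
  ],
)

```text
time: 42.2
tool_pos: [0.4789, -0.1827, 0.3536]
tcp_rot: [2.06, 0.377, -1.958]
wrist_force: [0.4, 0.4, -0.1]
width: 0.6
```

```bash
python3 plan.py; python3 - <<'E'
from h import *
from workcell import bot
for n in("top","side"):
    p,d=bot.read_camera(n); i=bot.camera_info(n); np.savez(n+"9.npz",p=p,d=d,K=i["K"],E=i["extrinsics"])
    cv2.imwrite(f"pics/{n}9.png",np.uint8(255*(p/255.)**.6))
E
```

```text
t 42.2 tcp [ 478.9 -182.7  353.6] yaw -68.23 tilt 2.9 w 0.6 F [ 0.4  0.4 -0.1] q [-0.43 -0.12  1.84  0.02  1.38  0.76]
```

View pics/top9.png

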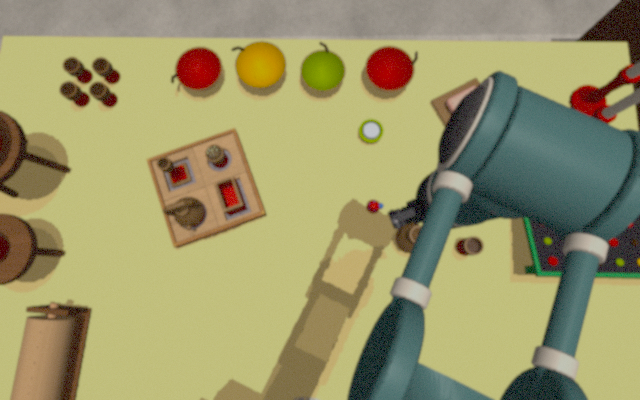

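View pics/side9.png

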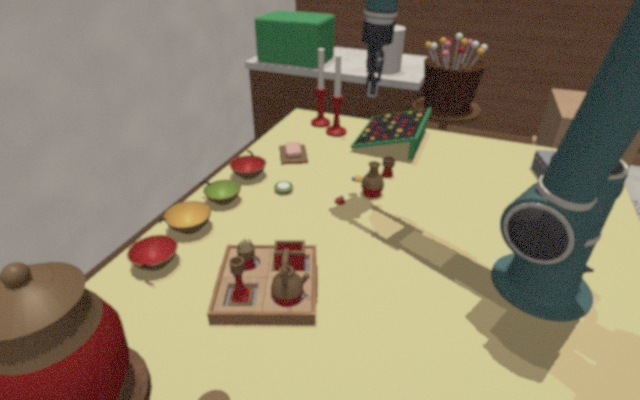

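All four stand in the tray. Numeric check:

```bash
python3 - <<'E'
from h import *
p,d,K,E=load("top9.npz"); X=cloud(d,K,E)*1000
N={"jug":(512.8,266.6),"picks":(642.6,210.4),"cand":(605.8,303.4),"sach":(549.6,173.6)}
def mar(c,r,z0,z1,nm):
    m=(np.hypot(X[...,0]-c[0],X[...,1]-c[1])<r)&(X[...,2]>z0)&(X[...,2]<z1)&(d>0); Q=X[m]
    q=cv2.minAreaRect(Q[:,:2].astype(np.float32)); print(nm,len(Q),"c",np.round(q[0],1),"off",np.hypot(*(np.array(q[0])-c)).round(1),np.round(q[1],1),round(q[2],1),"z50,95",np.percentile(Q[:,2],[50,95]).round(1))
mar(N["jug"],50,124,150,"jug bar (expect z 139)")
mar(N["jug"],37,60,85,"jug belly")
mar(N["picks"],40,60,79,"picks cup (75.5)")
mar(N["cand"],40,118,140,"cand top (123.5)")
mar(N["cand"],40,20,30,"cand foot (23.5)")
mar(N["sach"],50,70,90,"sach rim (77.5)")
p,d,K,E=load("side9.npz"); X=cloud(d,K,E)*1000
p0,d0,K,E=load("side0.npz"); X0=cloud(d0,K,E)*1000
for nm,c in(("vase",(463,-232)),("pot",(449,-364))):
    for A,dd in((X0,d0),(X,d)):
        m=(np.hypot(A[...,0]-c[0],A[...,1]-c[1])<60)&(A[...,2]>20)&(A[...,2]<130)&(dd>0); print(nm,m.sum(),A[m].mean(0).round(1))
E
```

```text
jug bar (expect z 139) 178 c [513.9 267.5] off 1.4 [12.6 61.7] 19.7 z50,95 [136.6 140.7]
jug belly 394 c [513.2 263.8] off 2.8 [58.9 63.4] 73.8 z50,95 [75. 84.]
picks cup (75.5) 184 c [644.3 210.5] off 1.7 [40.1 40.6] 1.7 z50,95 [73.3 77.9]
cand top (123.5) 88 c [606.1 304.4] off 1.1 [28.9 28.1] 48.4 z50,95 [122.5 125. ]
cand foot (23.5) 339 c [605.8 302.2] off 1.2 [74.4 76.3] 64.8 z50,95 [25.  29.6]
sach rim (77.5) 280 c [551.9 173.2] off 2.3 [71.7 44.5] 22.0 z50,95 [77.6 80.3]
vase 519 [ 459.7 -218.9   58.9]
vase 522 [ 459.7 -219.    58.8]
pot 177 [ 445.8 -358.9   46.5]
pot 176 [ 445.3 -358.9   46.9]
```

All pieces are within about 3 mm, at seated heights, and the look-alikes have not moved.

```bash
python3 - <<'E'
from workcell import bot
print(bot.finish_job(), bot.read_state()["time"])
E
```

```text
the job is handed in; nothing more can be done
the job is handed in; nothing more can be done
```

I packed the sachet holder, toothpick pot, jug and candlestick, in that order, each into its own nest. I handed the job in at about 42 s of the 120 s, with the arm clear of everything; no verdict is given at hand-in.

The last check used the top camera's depth:

| Piece | Offset from nest centre | Top height measured | Expected when seated |
|---|---|---|---|
| Jug | 1.4 mm (handle bar) | 137–141 mm | 139.5 mm |
| Toothpick pot | 1.7 mm | 73–78 mm | 75.5 mm |
| Candlestick | 1.1 mm | 122.5–125 mm | 123.5 mm |
| Sachet holder | 2.3 mm | 78–80 mm | 77.5 mm |

- **Upright:** the pictures show all four standing straight. I did not measure their tilt directly.
- **Look-alikes:** the bud vase and the empty pot are within 1 mm of where they stood, by the side camera's depth before and after.
- **Checks that disagreed:**
  - The wrist force never clearly showed the pieces touching down, so I judged seating from the height and the side view.
  - The jug's belly read 2.8 mm off centre; I put that down to partial visibility.
  - The fit of the candlestick's foot mixed in the nest's own surface, so I ignored its size.

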